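# Find the heavy side of a vibrator drum by feel

## Robot

A 7-joint arm with a two-finger parallel gripper is mounted at the origin on the work surface. World frame = base frame: x ahead of the robot, y to its left, z up, the work surface at z = 0. Lengths are in m, angles in rad, forces in N, time in s.
With the tool pointing down it reaches from about 0.4 to 0.9 m from the base axis. Payload 5.5 kg.
Tool frame: the origin (TCP) lies where the fingers leave the gripper's body, on its centre line; the fingertips stand 73 mm ahead of it and the grasp point (between the pads) lies 54 mm ahead of it; x points along the fingers, z is the direction in which the jaws open and shut, and the axes are right-handed (so a half turn about x gives the same grasp; the last joint's range is limited). The gripper opens to 85 mm and grips with 20 to 120 N. Pads are 22 mm wide; open, the fingers measure 114 mm over their backs; the gripper's body (76 mm by 85 mm) begins 54 mm behind the grasp point. The pads swing forward as they close: fully open they stand 13 mm farther back than shut.
Start: joints at [-0.906, 0.501, -0.427, 1.55, 0.221, 1.138, -0.21], TCP at [0.254, 0.598, 0.304] pointing down, gripper open.
Joint ranges: [-2.88, 2.88], [-0.31, 2.03], [-1.54, 1.56], [0.2, 2.42], [-1.41, 4.55], [0.19, 2.02], [-2.57, 2.57]. Speed limits (rad/s): [2.57, 2.57, 3.14, 3.14, 3.14, 3.14, 3.14].

## Interface

Orientations are given as a rotation vector (axis times angle).
In Python, from bench import arm, cams gives the robot as it stands.
- The arm moves only by the tool move_arm, never from a script. Its argument "commands" is text: rows parted by semicolons, each of 7 numbers parted by spaces: the turn, a rotation vector about the tool's x, y, z in degrees, then the shift along the tool's x, y, z in mm, then the opening, from 0 (shut) to 1 (fully open). In form: wx wy wz dx dy dz hand; .... A call has 1 to 20 rows; each row shifts and turns the pose as measured when the row begins, along the tool's axes as they then stand; what a row does not reach is not made up. A row lasts 1/12 s, in which the tool goes at most 41.7 mm and 7.16 degrees, less where a joint would pass 70% of its speed; a pose out of reach is approached as far as the arm can. A call is refused whole if a number of a shift passes 41.7 or a number of a turn 7.16, either way. A call with a gripper value outside its range is refused whole. The fingers move at their own pace and stop on an object; "squeeze" is the grip in N (left out, the last holds). Time passes only in rows, so rows that do not move let the fingers close. It gives the time, the measured TCP pose, the force and the opening at its end, in the units of the state.
- arm.observe(): the state, without advancing time (a new reading comes with each control period).
- cams.grab_frame(name): name is "scene" or "top" or "wrist"; returns the picture (420x560x3 uint8, red, green, blue); there is no depth.
- cams.camera_info(name): a dict with "intrinsics" (3x3 intrinsics, pixels), "k1" (the pictures are not rectified: a ray, as slopes to the right and down, at radius r is drawn at 1 + k1 r^2 times it, then the intrinsics apply), "rvec" (rotation vector, rad) and "tvec" (3), from world to camera coordinates, as OpenCV has them. Camera axes: x right, y down, z forward; pixel columns grow to the right and rows downward; lengths in m; the calibration is good to about 2 mm. A picture is of the moment at which its call begins: read the wrist's pose just before it. camera_info takes no time and is no camera call; for the wrist camera it gives the pose at the moment of the call.
- arm.job_done(): hands the job in, once; it reports no verdict.
The state is a dict: "t": time; "joints": joint angles; "joint_velocities": joint speeds; "joint_torque": joint torques, N m; "tool_pos": TCP position; "orientation": TCP orientation; "ft_force": force on the tool from outside, world axes, zero at the start; "wrist_torque": the same for the moment, N m; "grip_width": finger opening in m.
Only numpy, scipy, OpenCV 4.12 (cv2) and the standard library are available. Lean on these libraries where they do the work, as an engineer would, in place of code of your own. Each camera call takes 0.05 s, during which the arm holds its last target.

## Task

The front cover is off the blue vibration motor of the polishing bowl, so that the weights at its two ends can be set in line. The round steel drum on the open shaft end has lead cast in on one side; this cannot be seen, and the stiff bearings keep the drum wherever it stands: turn it by hand, feel which side is heavy, and bring that side straight down. Finish while still gripping the drum, holding it there at rest, and leave the other things on the bench where they are.

Things in the scene. Friction and masses are not known exactly. Their poses are not given: they have to be found in the camera images.
- vibrator: Fixed blue motor on a 16 mm steel plate; place and yaw differ each time. Origin: bench top under the middle of the drum. x along the shaft from drum to motor, z up. Behind the drum: boss of 26 mm radius (x 30 to 76 mm), motor end of 60 mm radius (x 76 on), barrel with ribs of 62 mm radius, terminal box (x 135 to 197 mm) up to 219 mm above the bench; the plate begins at x 35 mm.
- drum_centre (a point): Middle of the drum, on the shaft axis, 125 mm above the bench; axes as the motor's, they do not turn with the drum. The drum is a steel cylinder about x, 140 mm across, 36 mm thick (x -18 to 18), both faces flat but for the nut in front (13 mm radius, sticks out 16 mm) and the shaft behind. It can be gripped across its faces near the rim, from above or slanting.
- drum (a joint): Angle of the drum (rad), free over several turns; growing moves the drum's top towards the motor's -y. Its zero says nothing of the heavy side. Bearing drag 0.34 N m either way, so the drum stays where left. The lead's pull helps or resists: 0.22 to 0.31 N m when it is level with the shaft, none at bottom or top. Where it sits in the drum differs each time; at the start over 35 degrees from the bottom.
- cover: Bystander: removed blue end cover, an open dish 156 mm wide and 62 mm high, standing upright; origin at the centre of its underside.
- spanner: Bystander: steel spanner 200 mm long lying flat along its x.
- tray: Bystander: red tray of cover screws, 100 x 80 x 28 mm; origin under its centre.
- bar_red: Bystander: red-brown polishing compound bar, 110 x 45 x 36 mm; origin under its centre.
- bar_green: Bystander: green polishing compound bar, 110 x 45 x 36 mm; origin under its centre.
- buff: Bystander: white felt polishing wheel lying flat, 120 mm wide, 24 mm thick; origin under its centre.
- oil_can: Bystander: copper oil can 68 mm wide, 146 mm high to the tip of its spout; origin under its centre.

How it is judged:
By the outcome, as a careful person would: the job done as asked, in the order asked, and still so for the second after the job is handed in, while the arm keeps its last pose, push and grip.
It also fails if it takes over 72 s, if anything falls off the work surface, if the arm or the gripper's body presses on something with over 40 N, if the wrist force passes 120 N, or if a joint passes its speed limit or range.

## Working session

There is one attempt and no reset: what is moved stays moved. The work goes in short steps, Python scripts to look and compute and a tool call to move; the robot and the scene stay as the last step left them, time stands still between calls to the robot, and variables do not carry over. Pictures are saved under pics/ and viewed, and the job is handed in when it is done.

Besides the shell and the picture viewer there is one more tool, called after "Call:" as a command line: name --argument value ..., lists and objects as JSON in quotes. move_arm: Moves the arm, as the interface text tells. Its arguments: {"type":"object","properties":{"commands":{"type":"string"},"squeeze":{"type":"number"}},"required":["commands"]}

```bash
ls; mkdir -p pics; python3 - <<'E'
from bench import arm,cams
import cv2
print(arm.observe())
for n in ["scene","top","wrist"]:
    im=cams.grab_frame(n); cv2.imwrite(f"pics/{n}0.png",im[:,:,::-1]); print(n,cams.camera_info(n))
E
```

```text
pics
{'t': 0.0, 'joints': array([-0.90577598,  0.50186616, -0.42679816,  1.55147223,  0.22079382,
        1.13828973, -0.21027244]), 'joint_velocities': array([-0.001079  ,  0.0012029 ,  0.00028779, -0.00090336, -0.00132001,
        0.00189439, -0.00124392]), 'joint_torque': array([-1.44508191e-03, -5.69515014e+01, -5.81577748e+00, -2.80943352e+01,
        1.10411458e-02,  1.18955236e-02,  2.98784289e-05]), 'tool_pos': array([0.25403021, 0.59769437, 0.30283909]), 'orientation': array([-0.90946022,  1.37461708,  0.90777299]), 'ft_force': array([ 0.6003958 ,  0.74153459, -0.10153358]), 'wrist_torque': array([-0.0034277 , -0.00031438,  0.01007704]), 'grip_width': 0.0856935074804667}
scene {'intrinsics': array([[384.52119015,   0.        , 278.0670194 ],
       [  0.        , 384.52119015, 211.58112253],
       [  0.        ,   0.        ,   1.        ]]), 'k1': -0.008606287388608509, 'rvec': array([ 1.84990399,  1.4422352 , -0.70636803]), 'tvec': array([-0.12285971, -0.18244328,  1.53749806])}
top {'intrinsics': array([[424.48561732,   0.        , 283.97912855],
       [  0.        , 424.48561732, 215.59016603],
       [  0.        ,   0.        ,   1.        ]]), 'k1': -0.09449040345924757, 'rvec': array([ 2.14530581, -2.20084977,  0.12635716]), 'tvec': array([-0.0099951 ,  0.51389526,  1.42096828])}
wrist {'intrinsics': array([[309.81768233,   0.        , 285.31362991],
       [  0.        , 309.81768233, 207.66691805],
       [  0.        ,   0.        ,   1.        ]]), 'k1': -0.030414696931424033, 'rvec': array([-2.42013591, -1.60371665, -0.21925138]), 'tvec': array([-0.65137112, -0.03535221,  0.3792543 ])}
```

View pics/scene0.png

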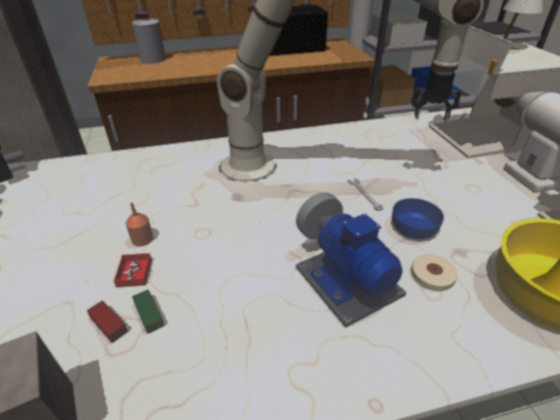

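View pics/top0.png

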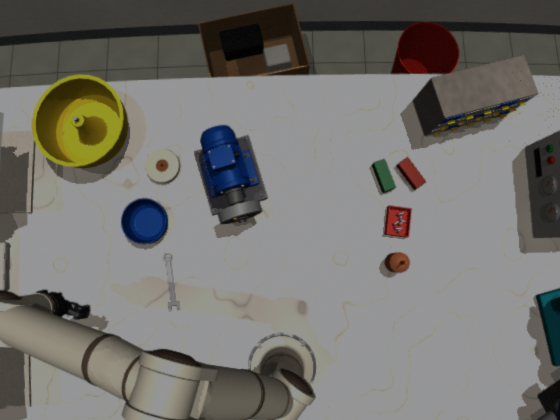

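View pics/wrist0.png

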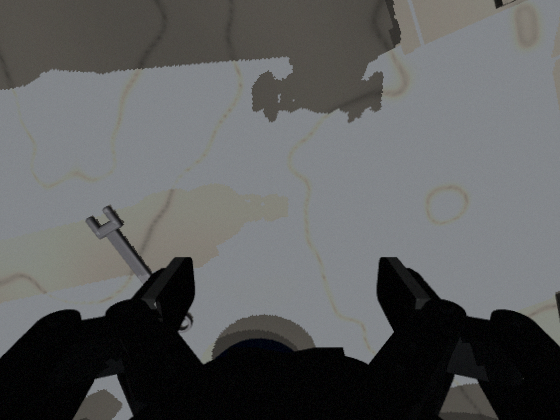

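```bash
cat > h.py <<'E'
import numpy as np,cv2
from scipy.spatial.transform import Rotation as R
from bench import arm,cams
def ray(n,uv,ci=None):
    c=ci or cams.camera_info(n); K=c["intrinsics"]
    d=np.array([(uv[0]-K[0,2])/K[0,0],(uv[1]-K[1,2])/K[1,1]]); s=d.copy()
    for _ in range(20): s=d/(1+c["k1"]*(s@s))
    Rm=R.from_rotvec(c["rvec"]).as_matrix()
    return -Rm.T@c["tvec"], Rm.T@np.array([s[0],s[1],1])
def onz(n,uv,z,ci=None):
    o,d=ray(n,uv,ci); return o+d*(z-o[2])/d[2]
def proj(n,P,ci=None):
    c=ci or cams.camera_info(n); K=c["intrinsics"]
    p=R.from_rotvec(c["rvec"]).as_matrix()@np.asarray(P)+c["tvec"]; s=p[:2]/p[2]; s=s*(1+c["k1"]*(s@s))
    return K[:2,:2]@s+K[:2,2]
E
python3 - <<'E'
import cv2
a=cv2.imread('pics/top0.png')[110:240,170:290]; cv2.imwrite('pics/topc.png',cv2.resize(a,None,fx=4.6,fy=4.6,interpolation=cv2.INTER_CUBIC))
a=cv2.imread('pics/scene0.png')[180:325,280:420]; cv2.imwrite('pics/scenec.png',cv2.resize(a,None,fx=4,fy=4,interpolation=cv2.INTER_CUBIC))
E
```

```text
(no output)
```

View pics/topc.png

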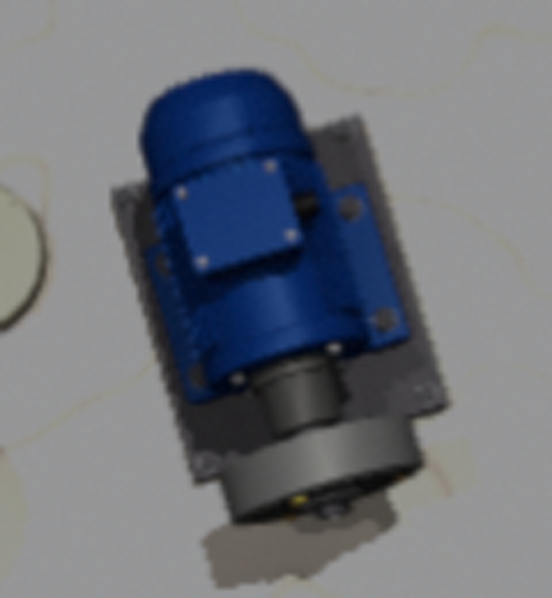

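View pics/scenec.png

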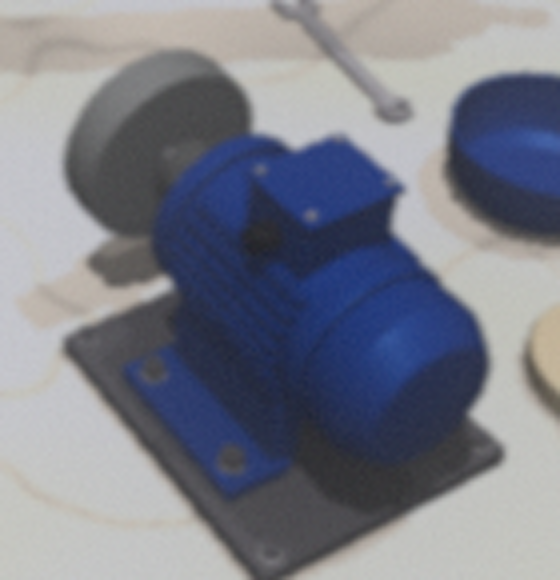

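```bash
python3 - <<'E'
from h import *
f=lambda x,y,z: onz("top",(170+x/4.6-.4,110+y/4.6-.4),z)[:2]
S=[f(*p,.220) for p in [(181,191),(271,166),(291,235),(203,262)]]
print(S)
for a,b in [(S[0],S[3]),(S[1],S[2])]: print(np.degrees(np.arctan2(*(a-b)[::-1])))
for a,b in [(S[0],S[1]),(S[3],S[2])]: print(np.degrees(np.arctan2(*(a-b)[::-1]))-90)
B=[f(*p,.018) for p in [(125,195),(205,462),(345,130),(428,390)]]
print(B); print(np.degrees(np.arctan2(*(B[0]-B[1])[::-1])),np.degrees(np.arctan2(*(B[2]-B[3])[::-1])))
E_=[f(*p,.125) for p in [(222,478),(240,522),(410,415),(423,468)]]
print(E_, np.mean(E_,0), [np.linalg.norm(E_[i]-E_[j]) for i,j in [(0,1),(2,3),(0,2),(1,3)]])
for p in [(222,478),(240,522),(410,415),(423,468)]:
  pass
bx=np.mean(S,0); bp=np.mean(B,0)
for yaw in np.radians([14,16,18,20]):
  u=np.array([np.cos(yaw),np.sin(yaw)]); print(np.degrees(yaw),"from box",bx-.166*u,"drum-box",(np.mean(E_,0)-bx)@u, (np.mean(E_,0)-bx)@[-u[1],u[0]],(np.mean(E_,0)-bp)@[-u[1],u[0]])
E
```

```text
[array([0.69408101, 0.2002294 ]), array([0.70924718, 0.14102917]), array([0.66263298, 0.1283764 ]), array([0.64621428, 0.18599426])]
16.56201291194209
15.186229963382821
14.369252755771058
15.905357374053736
[array([0.74588082, 0.27617841]), array([0.53962426, 0.21634883]), array([0.79213181, 0.10779737]), array([0.58979602, 0.04842945])]
16.176048349470815 16.352367064512578
[array([0.51511599, 0.18835628]), array([0.48425357, 0.17620769]), array([0.55580863, 0.05737946]), array([0.51858553, 0.04911767])] [0.51844093 0.11776527] [np.float64(0.033167407663584864), np.float64(0.03812894044081808), np.float64(0.13715253199633956), np.float64(0.1316455735393483)]
14.0 from box [0.51697477 0.12374827] drum-box -0.16602481032232116 -0.0061599754292170905 -0.00719828468488147
16.0 from box [0.51847442 0.11815151] drum-box -0.1661386525358925 -0.0003620406182453864 -0.0017930064325955078
18.0 from box [0.52016848 0.11261049] drum-box -0.16605008039304642 0.005436335283451568 0.0036144563218371215
20.0 from box [0.52205489 0.10713197] drum-box -0.16575920180529546 0.011228087848008897 0.009017515418005904
```

```bash
cat >> h.py <<'E'
YAW=np.radians(16.2); U=np.array([np.cos(YAW),np.sin(YAW),0]); V=np.array([-U[1],U[0],0]); C=np.array([.5185,.1178,.125])
def status(verbose=True):
    o=arm.observe(); T=R.from_rotvec(o["orientation"]).as_matrix(); d=o["tool_pos"]-C
    c=T.T@(C-o["tool_pos"])*1000
    ang=np.degrees(np.arctan2(-T[:,0]@V,-T[2,0]))   # tool body lean toward +V, deg
    F,M=o["ft_force"],o["wrist_torque"]
    print("t %.2f"%o["t"],"lean %.2f"%ang,"C in tool mm",c.round(1),"zerr tool(y,x).u",(T[:,1]@U).round(3),(T[:,0]@U).round(3),"F",F.round(2),"M",M.round(3),"tau_u(Fxr) %.3f tau+M %.3f"%(np.cross(d,F)@U,(np.cross(d,F)+M)@U),"Fuvz",np.round([F@U,F@V,F[2]],2),"w %.4f"%o["grip_width"])
    print(" pos",o["tool_pos"].round(4),"q",o["joints"].round(2),"qd",np.abs(o["joint_velocities"]).max().round(3)) if verbose else 0
    return o,T
E
python3 - <<'E'
from h import *
o,T=status(); print(T.round(3))
for s in [1,-1]:
    z=s*U; x=np.array([0,0,-1]); D=np.stack([x,np.cross(z,x),z],1)
    print(s,np.degrees(R.from_matrix(T.T@D).as_rotvec()))
E
```

```text
t 0.15 lean 0.07 C in tool mm [ 178.6 -431.1 -338.1] zerr tool(y,x).u -0.775 -0.001 F [ 0.68 -0.15 -0.08] M [ 0.027 -0.019 -0.006] tau_u(Fxr) 0.017 tau+M 0.037 Fuvz [ 0.62 -0.33 -0.08] w 0.0851
 pos [0.2541 0.5978 0.3031] q [-0.91  0.5  -0.43  1.55  0.22  1.14 -0.21] qd 0.004
[[-0.001 -0.92   0.391]
 [-0.001  0.391  0.92 ]
 [-1.     0.    -0.002]]
1 [ 5.07800387e+01 -8.38269530e-02  3.47369098e-02]
-1 [-1.29219921e+02 -4.19541659e-02 -1.01243603e-01]
```

Call:
move_arm --commands "0 0 0 -20 -20 -16 1;0 0 0 -20 -31 -24 1;0 0 0 0 -31 -24 1;0 0 0 0 -31 -24 1;0 0 0 0 -31 -24 1;0 0 0 0 -31 -24 1;0 0 0 0 -31 -24 1;0 0 0 0 -31 -24 1;0 0 0 0 -31 -24 1;0 0 0 0 -31 -24 1;0 0 0 0 -31 -24 1;0 0 0 0 -31 -24 1;0 0 0 0 -31 -24 1;0 0 0 0 -20 -16 1"

```text
t: 1.32
tool_pos: [0.513, 0.129, 0.339]
orientation: [-0.92, 1.375, 0.925]
ft_force: [-0.0, 0.3, -1.1]
grip_width: 0.0852
```

Call:
move_arm --commands "6 0 0 0 0 0 1;7 0 0 0 0 0 1;7 0 0 0 0 0 1;7 0 0 0 0 0 1;7 0 0 0 0 0 1;7 0 0 0 0 0 1;6 0 0 0 0 0 1;3.8 0 0 0 0 0 1;0 0 0 0 0 0 1;0 0 0 0 0 0 1"

```text
t: 2.15
tool_pos: [0.5155, 0.1154, 0.3358]
orientation: [-0.214, 1.574, 0.205]
ft_force: [0.0, 0.3, 0.0]
grip_width: 0.0855
```

```bash
cat > s.py <<'E'
from h import *
o,T=status()
z=U; x=np.array([0,0,-1]); D=np.stack([x,np.cross(z,x),z],1)
print("rot to vertical",np.degrees(R.from_matrix(T.T@D).as_rotvec()).round(2))
E
python3 s.py
```

```text
t 2.15 lean 0.18 C in tool mm [210.8   2.2   6.5] zerr tool(y,x).u 0.016 -0.014 F [0.04 0.33 0.05] M [-0.011  0.012 -0.007] tau_u(Fxr) -0.064 tau+M -0.071 Fuvz [0.13 0.3  0.05] w 0.0855
 pos [0.5155 0.1154 0.3358] q [-0.21  0.23 -0.07  1.82  0.02  1.11 -0.03] qd 0.017
rot to vertical [-0.94 -0.82  0.19]
```

Call:
move_arm --commands "-0.9 -0.8 0.2 15 1 2 1;0 0 0 15 1 1.5 1;0 0 0 0 0 0 1"

```text
t: 2.4
tool_pos: [0.5186, 0.1186, 0.3058]
orientation: [-0.227, 1.556, 0.228]
ft_force: [-1.0, 0.0, -0.3]
grip_width: 0.0853
```

```bash
python3 s.py; python3 - <<'E'
from h import *
ci=cams.camera_info("wrist"); im=cams.grab_frame("wrist")[:,:,::-1].copy()
print(proj("wrist",C+[0,0,.07],ci))
for s in (-.018,.018):
  pts=[proj("wrist",C+s*U+.07*(np.cos(a)*np.array([0,0,1])+np.sin(a)*V),ci) for a in np.linspace(-1.5,1.5,40)]
  cv2.polylines(im,[np.int32(pts)],False,(0,255,0),1)
cv2.imwrite("pics/w1.png",im)
E
```

```text
t 2.40 lean -0.02 C in tool mm [180.8  -0.8  -0.8] zerr tool(y,x).u -0.007 0.002 F [-1.02  0.04 -0.34] M [-0.085  0.046  0.009] tau_u(Fxr) -0.059 tau+M -0.128 Fuvz [-0.97  0.33 -0.34] w 0.0853
 pos [0.5186 0.1186 0.3058] q [-0.21  0.26 -0.08  1.86  0.02  1.03 -0.01] qd 0.036
rot to vertical [ 0.42  0.14 -0.02]
[282.86024919 239.81824576]
```

View pics/w1.png

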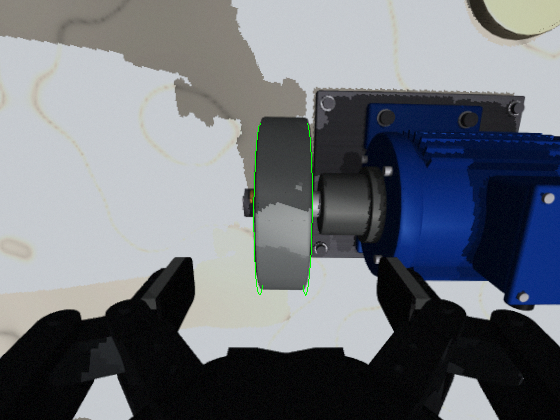

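Call:
move_arm --commands "0.4 0.1 0 18 -0.4 -0.4 1;0 0 0 18 -0.4 -0.4 1;0 0 0 18 0 0 1;0 0 0 14 0 0 1;0 0 0 2 0 0 1;0 0 0 0 0 0 1;0 0 0 0 0 0 1"

```text
t: 3.03
tool_pos: [0.522, 0.1182, 0.2411]
orientation: [-0.226, 1.55, 0.228]
ft_force: [0.6, 0.6, 0.6]
grip_width: 0.0853
```

```bash
python3 s.py
```

```text
t 3.03 lean 0.00 C in tool mm [116.    0.7  -4.5] zerr tool(y,x).u -0.007 0.009 F [0.63 0.56 0.65] M [-0.026 -0.028  0.105] tau_u(Fxr) -0.043 tau+M -0.076 Fuvz [0.76 0.37 0.65] w 0.0853
 pos [0.522  0.1182 0.2411] q [-0.21  0.34 -0.08  1.91  0.03  0.88 -0.01] qd 0.015
rot to vertical [0.41 0.52 0.  ]
```

Call:
move_arm --commands "0.4 0.5 0 5 0.3 -3.5 1;0 0 0 1 0 0 1;0 0 0 0 0 0 1"

```text
t: 3.28
tool_pos: [0.52, 0.1178, 0.2377]
orientation: [-0.221, 1.555, 0.222]
ft_force: [-0.3, -0.1, 0.2]
grip_width: 0.0855
```

```bash
python3 s.py
```

```text
t 3.28 lean 0.01 C in tool mm [112.7   0.4  -2. ] zerr tool(y,x).u 0.0 0.004 F [-0.32 -0.09  0.18] M [ 0.013  0.001 -0.021] tau_u(Fxr) -0.001 tau+M 0.012 Fuvz [-0.34  0.01  0.18] w 0.0855
 pos [0.52   0.1178 0.2377] q [-0.21  0.34 -0.08  1.92  0.03  0.88 -0.02] qd 0.012
rot to vertical [-0.    0.25  0.01]
```

Call:
move_arm --commands "0 0.3 0 4 0.3 -2 1;0 0 0 0 0 0 1;0 0 0 0 0 0 0.3;0 0 0 0 0 0 0.3;0 0 0 0 0 0 0;0 0 0 0 0 0 0;0 0 0 0 0 0 0;0 0 0 0 0 0 0;0 0 0 0 0 0 0" --squeeze 60

```text
t: 4.03
tool_pos: [0.5176, 0.1175, 0.235]
orientation: [-0.221, 1.56, 0.221]
ft_force: [-0.3, 0.5, -0.9]
grip_width: 0.0353
```

```bash
python3 s.py
```

```text
t 4.03 lean -0.01 C in tool mm [110.    0.    1.1] zerr tool(y,x).u 0.001 -0.001 F [-0.34  0.51 -0.91] M [-0.034 -0.056 -0.089] tau_u(Fxr) -0.065 tau+M -0.113 Fuvz [-0.18  0.59 -0.91] w 0.0353
 pos [0.5176 0.1175 0.235 ] q [-0.21  0.34 -0.08  1.92  0.03  0.88 -0.02] qd 0.002
rot to vertical [-0.07 -0.05 -0.01]
```

Call:
move_arm --commands "0 0 2 0 -3.8 0 0;0 0 2 0 -3.8 0 0;0 0 2 0 -3.8 0 0;0 0 2 0 -3.8 0 0;0 0 2 0 -3.8 0 0"

```text
t: 4.45
tool_pos: [0.5226, 0.0999, 0.233]
orientation: [-0.082, 1.581, 0.363]
ft_force: [-0.4, 1.3, -2.4]
grip_width: 0.0349
```

```bash
python3 s.py
```

```text
t 4.45 lean -10.28 C in tool mm [109.5  -1.2   1.1] zerr tool(y,x).u -0.0 -0.001 F [-0.43  1.26 -2.42] M [-0.506 -0.254 -0.42 ] tau_u(Fxr) -0.099 tau+M -0.656 Fuvz [-0.06  1.33 -2.42] w 0.0349
 pos [0.5226 0.0999 0.233 ] q [-0.04  0.37 -0.12  1.91 -0.17  0.9   0.23] qd 0.587
rot to vertical [  0.02  -0.03 -10.28]
```

```bash
cat > l.py <<'E'
import sys,json
from h import *
o,T=status(False); d=o["tool_pos"]-C; F,M=o["ft_force"],o["wrist_torque"]
ang=np.degrees(np.arctan2(-T[:,0]@V,-T[2,0]))
if len(sys.argv)>1:
    open("log.txt","a").write("%s %.3f %.4f %.4f %.4f\n"%(sys.argv[1],ang,np.cross(d,F)@U,M@U,o["t"]))
E
python3 l.py 1
```

```text
t 4.45 lean -10.28 C in tool mm [109.5  -1.2   1.1] zerr tool(y,x).u -0.0 -0.001 F [-0.43  1.26 -2.42] M [-0.506 -0.254 -0.42 ] tau_u(Fxr) -0.099 tau+M -0.656 Fuvz [-0.06  1.33 -2.42] w 0.0349
```

Call:
move_arm --commands "0 0 2 0 -3.8 0 0;0 0 2 0 -3.8 0 0;0 0 2 0 -3.8 0 0;0 0 2 0 -3.8 0 0"

```text
t: 4.78
tool_pos: [0.5269, 0.085, 0.2287]
orientation: [0.034, 1.59, 0.476]
ft_force: [-1.7, 1.1, -2.9]
grip_width: 0.0352
```

```bash
python3 l.py 1
```

```text
t 4.78 lean -18.66 C in tool mm [109.1  -1.1   1.1] zerr tool(y,x).u 0.0 0.0 F [-1.73  1.06 -2.87] M [-0.673 -0.327 -0.246] tau_u(Fxr) -0.059 tau+M -0.796 Fuvz [-1.36  1.5  -2.87] w 0.0352
```

Call:
move_arm --commands "0 0 2 0 -3.8 0 0;0 0 2 0 -3.8 0 0;0 0 2 0 -3.8 0 0;0 0 2 0 -3.8 0 0"

```text
t: 5.12
tool_pos: [0.5309, 0.0708, 0.2222]
orientation: [0.152, 1.594, 0.59]
ft_force: [-1.9, 1.5, -1.1]
grip_width: 0.035
```

```bash
python3 l.py 1
```

```text
t 5.12 lean -27.03 C in tool mm [108.7  -0.9   1.1] zerr tool(y,x).u 0.0 0.001 F [-1.9   1.5  -1.08] M [-0.734 -0.356 -0.221] tau_u(Fxr) -0.140 tau+M -0.943 Fuvz [-1.41  1.98 -1.08] w 0.0350
```

Call:
move_arm --commands "0 0 2 0 -3.8 0 0;0 0 2 0 -3.8 0 0;0 0 2 0 -3.8 0 0;0 0 2 0 -3.8 0 0"

```text
t: 5.45
tool_pos: [0.5346, 0.0577, 0.2137]
orientation: [0.27, 1.591, 0.703]
ft_force: [-1.5, 0.7, -1.2]
grip_width: 0.0357
```

```bash
python3 l.py 1
```

```text
t 5.45 lean -35.41 C in tool mm [108.4  -0.7   1.1] zerr tool(y,x).u -0.0 0.002 F [-1.5   0.68 -1.16] M [-0.736 -0.388 -0.269] tau_u(Fxr) -0.023 tau+M -0.838 Fuvz [-1.26  1.07 -1.16] w 0.0357
```

Call:
move_arm --commands "0 0 -1 0 1.9 0 0;0 0 -2 0 3.8 0 0;0 0 -2 0 3.8 0 0;0 0 -2 0 3.8 0 0;0 0 -2 0 3.8 0 0"

```text
t: 5.87
tool_pos: [0.5307, 0.071, 0.2224]
orientation: [0.143, 1.594, 0.574]
ft_force: [-0.2, 1.5, -3.2]
grip_width: 0.035
```

```bash
python3 l.py -1
```

```text
t 5.87 lean -26.16 C in tool mm [108.7   0.5   1.1] zerr tool(y,x).u 0.004 0.001 F [-0.16  1.5  -3.24] M [-0.516 -0.167 -0.022] tau_u(Fxr) 0.012 tau+M -0.530 Fuvz [ 0.26  1.49 -3.24] w 0.0350
```

Call:
move_arm --commands "0 0 -2 0 3.8 0 0;0 0 -2 0 3.8 0 0;0 0 -2 0 3.8 0 0;0 0 -2 0 3.8 0 0"

```text
t: 6.2
tool_pos: [0.5263, 0.0861, 0.2291]
orientation: [0.018, 1.587, 0.455]
ft_force: [0.8, 0.8, -4.3]
grip_width: 0.0347
```

```bash
python3 l.py -1
```

```text
t 6.20 lean -17.27 C in tool mm [109.1   0.3   1. ] zerr tool(y,x).u 0.003 0.003 F [ 0.81  0.81 -4.32] M [-0.613  0.206 -0.294] tau_u(Fxr) 0.084 tau+M -0.447 Fuvz [ 1.    0.55 -4.32] w 0.0347
```

Call:
move_arm --commands "0 0 -2 0 3.8 0 0;0 0 -2 0 3.8 0 0;0 0 -2 0 3.8 0 0;0 0 -2 0 3.8 0 0"

```text
t: 6.53
tool_pos: [0.5216, 0.1018, 0.2333]
orientation: [-0.103, 1.572, 0.335]
ft_force: [3.0, 0.7, -4.8]
grip_width: 0.0353
```

```bash
python3 l.py -1
```

```text
t 6.53 lean -8.45 C in tool mm [1.096e+02 1.000e-01 9.000e-01] zerr tool(y,x).u 0.003 0.006 F [ 2.98  0.67 -4.83] M [-0.583  0.72  -0.282] tau_u(Fxr) 0.099 tau+M -0.260 Fuvz [ 3.05 -0.19 -4.83] w 0.0353
```

Call:
move_arm --commands "0 0 -2 0 3.8 0 0;0 0 -2 0 3.8 0 0;0 0 -2 0 3.8 0 0;0 0 -2 0 3.8 0 0"

```text
t: 6.87
tool_pos: [0.5168, 0.1178, 0.235]
orientation: [-0.222, 1.551, 0.215]
ft_force: [4.5, 1.0, -5.9]
grip_width: 0.0354
```

```bash
python3 l.py -1
```

```text
t 6.87 lean 0.30 C in tool mm [1.1e+02 1.0e-01 7.0e-01] zerr tool(y,x).u 0.004 0.008 F [ 4.48  1.   -5.91] M [-0.409  1.064 -0.273] tau_u(Fxr) 0.029 tau+M -0.067 Fuvz [ 4.58 -0.29 -5.91] w 0.0354
```

Call:
move_arm --commands "0 0 -2 0 3.8 0 0;0 0 -2 0 3.8 0 0;0 0 -2 0 3.8 0 0;0 0 -2 0 3.8 0 0"

```text
t: 7.2
tool_pos: [0.5121, 0.1337, 0.2341]
orientation: [-0.338, 1.523, 0.096]
ft_force: [6.3, -0.0, -6.7]
grip_width: 0.035
```

```bash
python3 l.py -1
```

```text
t 7.20 lean 9.01 C in tool mm [110.4   0.2   0.5] zerr tool(y,x).u 0.005 0.011 F [ 6.34 -0.04 -6.74] M [-0.041  1.13  -0.296] tau_u(Fxr) 0.082 tau+M 0.358 Fuvz [ 6.08 -1.8  -6.74] w 0.0350
```

Call:
move_arm --commands "0 0 -2 0 3.8 0 0;0 0 -2 0 3.8 0 0;0 0 -2 0 3.8 0 0;0 0 -2 0 3.8 0 0"

```text
t: 7.53
tool_pos: [0.5076, 0.1492, 0.2307]
orientation: [-0.451, 1.489, -0.022]
ft_force: [7.5, 1.3, -5.0]
grip_width: 0.0354
```

```bash
python3 l.py -1
```

```text
t 7.53 lean 17.66 C in tool mm [110.9   0.4   0.3] zerr tool(y,x).u 0.007 0.013 F [ 7.46  1.25 -5.01] M [ 0.105  1.756 -0.394] tau_u(Fxr) -0.074 tau+M 0.517 Fuvz [ 7.51 -0.88 -5.01] w 0.0354
```

Call:
move_arm --commands "0 0 -2 0 3.8 0 0;0 0 -2 0 3.8 0 0;0 0 -2 0 3.8 0 0;0 0 -2 0 3.8 0 0"

```text
t: 7.87
tool_pos: [0.5032, 0.1639, 0.225]
orientation: [-0.562, 1.449, -0.14]
ft_force: [6.8, 1.4, -6.0]
grip_width: 0.0351
```

```bash
python3 l.py -1
```

```text
t 7.87 lean 26.26 C in tool mm [111.2   0.7   0. ] zerr tool(y,x).u 0.009 0.016 F [ 6.76  1.38 -5.98] M [ 0.326  1.913 -0.538] tau_u(Fxr) -0.234 tau+M 0.612 Fuvz [ 6.88 -0.57 -5.98] w 0.0351
```

Call:
move_arm --commands "0 0 -2 0 3.8 0 0;0 0 -2 0 3.8 0 0;0 0 -2 0 3.8 0 0;0 0 -2 0 3.8 0 0"

```text
t: 8.2
tool_pos: [0.4993, 0.1777, 0.2174]
orientation: [-0.669, 1.403, -0.256]
ft_force: [4.2, -1.7, -5.8]
grip_width: 0.0349
```

```bash
python3 l.py -1
```

```text
t 8.20 lean 34.78 C in tool mm [111.7   1.   -0.3] zerr tool(y,x).u 0.012 0.019 F [ 4.16 -1.7  -5.81] M [ 0.51   1.523 -0.454] tau_u(Fxr) -0.107 tau+M 0.807 Fuvz [ 3.52 -2.8  -5.81] w 0.0349
```

Call:
move_arm --commands "0 0 -2 0 3.8 0 0;0 0 -2 0 3.8 0 0;0 0 -2 0 3.8 0 0;0 0 -2 0 3.8 0 0"

```text
t: 8.53
tool_pos: [0.4956, 0.1899, 0.2076]
orientation: [-0.774, 1.351, -0.371]
ft_force: [4.5, -1.1, -4.3]
grip_width: 0.0352
```

```bash
python3 l.py -1; python3 s.py
```

```text
t 8.53 lean 43.24 C in tool mm [112.    1.5  -0.5] zerr tool(y,x).u 0.015 0.021 F [ 4.54 -1.13 -4.33] M [ 0.486  2.032 -0.618] tau_u(Fxr) -0.133 tau+M 0.900 Fuvz [ 4.05 -2.35 -4.33] w 0.0352
t 8.53 lean 43.24 C in tool mm [112.    1.5  -0.5] zerr tool(y,x).u 0.015 0.021 F [ 4.54 -1.13 -4.33] M [ 0.486  2.032 -0.618] tau_u(Fxr) -0.133 tau+M 0.900 Fuvz [ 4.05 -2.35 -4.33] w 0.0352
 pos [0.4956 0.1899 0.2076] q [-0.83  0.56  0.09  1.88  0.69  1.17 -0.9 ] qd 0.304
rot to vertical [-0.38  1.46 43.23]
```

Call:
move_arm --commands "0 0 0 0 0 0 0;0 0 0 0 0 0 0;0 0 0 0 0 0 1;0 0 0 0 0 0 1;0 0 0 0 0 0 1;0 0 0 0 0 0 1;0 0 0 0 0 0 1"

```text
t: 9.12
tool_pos: [0.4955, 0.1945, 0.208]
orientation: [-0.781, 1.339, -0.364]
ft_force: [-0.9, 0.1, 0.9]
grip_width: 0.0855
```

```bash
python3 l.py
```

```text
t 9.12 lean 43.41 C in tool mm [115.3  -1.1  -3.2] zerr tool(y,x).u 0.011 0.034 F [-0.89  0.09  0.89] M [0.696 0.25  0.044] tau_u(Fxr) 0.043 tau+M 0.782 Fuvz [-0.83  0.33  0.89] w 0.0855
```

Call:
move_arm --commands "0 0 0 -20 0 0 1;0 0 0 -30 0 0 1;0 0 0 0 0 0 1;0 0 0 0 0 0 1;0 0 0 0 0 0 1"

```text
t: 9.53
tool_pos: [0.4841, 0.2282, 0.2464]
orientation: [-0.778, 1.337, -0.363]
ft_force: [-0.7, 0.4, -0.4]
grip_width: 0.0851
```

```bash
python3 l.py
```

```text
t 9.53 lean 43.30 C in tool mm [167.6  -0.9  -3.8] zerr tool(y,x).u 0.012 0.036 F [-0.72  0.37 -0.44] M [ 0.698  0.24  -0.026] tau_u(Fxr) -0.119 tau+M 0.618 Fuvz [-0.59  0.56 -0.44] w 0.0851
```

Call:
move_arm --commands "0 0 0 0 0 0 1"

```text
t: 9.62
tool_pos: [0.4841, 0.2277, 0.2462]
orientation: [-0.778, 1.337, -0.363]
ft_force: [0.1, 0.2, -0.3]
grip_width: 0.0856
```

```bash
python3 l.py; python3 s.py
```

```text
t 9.62 lean 43.31 C in tool mm [167.2  -0.7  -3.6] zerr tool(y,x).u 0.013 0.036 F [ 0.11  0.21 -0.29] M [0.651 0.266 0.005] tau_u(Fxr) -0.054 tau+M 0.646 Fuvz [ 0.17  0.17 -0.29] w 0.0856
t 9.62 lean 43.31 C in tool mm [167.2  -0.7  -3.6] zerr tool(y,x).u 0.013 0.036 F [ 0.11  0.21 -0.29] M [0.651 0.266 0.005] tau_u(Fxr) -0.054 tau+M 0.646 Fuvz [ 0.17  0.17 -0.29] w 0.0856
 pos [0.4841 0.2277 0.2462] q [-0.87  0.52  0.06  1.83  0.66  1.27 -0.89] qd 0.008
rot to vertical [ 0.09  2.23 43.29]
```

```bash
python3 - <<'E'
import numpy as np
L=np.loadtxt("log.txt")
for k in (0,1):
  for d,a,f,m,t in L:
    pass
g=L[:,2]+L[:,3]-1.055*np.sin(np.radians(L[:,1]))
for r,x in zip(L,g): print(int(r[0]),r[1],"F %.2f"%r[2],"tot %.3f  g if drag .34: %.3f"%(x,x+.34*r[0]))
E
```

```text
1 -10.278 F -0.10 tot -0.468  g if drag .34: -0.128
1 -18.657 F -0.06 tot -0.459  g if drag .34: -0.119
1 -27.029 F -0.14 tot -0.464  g if drag .34: -0.124
1 -35.413 F -0.02 tot -0.227  g if drag .34: 0.113
-1 -26.16 F 0.01 tot -0.064  g if drag .34: -0.404
-1 -17.274 F 0.08 tot -0.134  g if drag .34: -0.474
-1 -8.452 F 0.10 tot -0.105  g if drag .34: -0.445
-1 0.301 F 0.03 tot -0.073  g if drag .34: -0.413
-1 9.005 F 0.08 tot 0.193  g if drag .34: -0.147
-1 17.662 F -0.07 tot 0.197  g if drag .34: -0.143
-1 26.259 F -0.23 tot 0.146  g if drag .34: -0.194
-1 34.783 F -0.11 tot 0.205  g if drag .34: -0.135
-1 43.24 F -0.13 tot 0.177  g if drag .34: -0.163
```

```bash
cat > l.py <<'E'
import sys
from h import *
o,T=status(False); d=o["tool_pos"]-C; F,M=o["ft_force"],o["wrist_torque"]
ang=np.degrees(np.arctan2(-T[:,0]@V,-T[2,0]))
if len(sys.argv)>2:  # grip id, dir, lean, d x F, M.u, x_tool x F . u, t
    open("log2.txt","a").write("%s %s %.3f %.4f %.4f %.4f %.4f\n"%(sys.argv[1],sys.argv[2],ang,np.cross(d,F)@U,M@U,np.cross(T[:,0],F)@U,o["t"]))
E
```

Call:
move_arm --commands "0 2.2 0 0 0 -6 1;0 0 3 0 -9 0 1;0 0 5 0.6 -14.6 0 1;0 0 5 0.6 -14.6 0 1;0 0 5 0.6 -14.6 0 1;0 0 5 0.6 -14.6 0 1;0 0 5 0.6 -14.6 0 1;0 0 5 0.6 -14.6 0 1;0 0 5 0.6 -14.6 0 1"

```text
t: 10.37
tool_pos: [0.5028, 0.1286, 0.285]
orientation: [-0.277, 1.548, 0.166]
ft_force: [-0.3, 0.0, -0.5]
grip_width: 0.0854
```

```bash
python3 s.py
```

```text
t 10.37 lean 4.08 C in tool mm [160.6  -3.4  12.1] zerr tool(y,x).u 0.001 0.0 F [-0.26  0.03 -0.5 ] M [ 0.048  0.06  -0.041] tau_u(Fxr) -0.024 tau+M 0.039 Fuvz [-0.24  0.1  -0.5 ] w 0.0854
 pos [0.5028 0.1286 0.285 ] q [-0.35  0.26  0.01  1.91  0.08  0.98 -0.1 ] qd 1.639
rot to vertical [-0.03  0.02  4.08]
```

Call:
move_arm --commands "0 0 5 -1 -15.5 3 1;0 0 5 -1 -14.6 3 1;0 0 5 -1 -14.6 3 1;0 0 5 -1 -14.6 3 1;0 0 5 0 -14.6 0 1;0 0 5 0 -14.6 0 1;0 0 5 0.6 -14.6 0 1;0 0 5 0.6 -14.6 0 1;0 0 5 0.6 -14.6 0 1;0 0 4 0 -11.7 0 1;0 0 0 0 0 0 1;0 0 0 0 0 0 1"

```text
t: 11.37
tool_pos: [0.5514, -0.0209, 0.2366]
orientation: [0.46, 1.562, 0.835]
ft_force: [-0.6, 0.5, 1.0]
grip_width: 0.0853
```

```bash
python3 l.py f 0; python3 s.py
```

```text
t 11.37 lean -47.07 C in tool mm [180.4  15.2   1.7] zerr tool(y,x).u 0.019 0.028 F [-0.62  0.46  0.98] M [-0.733 -0.2   -0.028] tau_u(Fxr) -0.208 tau+M -0.968 Fuvz [-0.46  0.61  0.98] w 0.0853
t 11.37 lean -47.07 C in tool mm [180.4  15.2   1.7] zerr tool(y,x).u 0.019 0.028 F [-0.62  0.46  0.98] M [-0.733 -0.2   -0.028] tau_u(Fxr) -0.208 tau+M -0.968 Fuvz [-0.46  0.61  0.98] w 0.0853
 pos [ 0.5514 -0.0209  0.2366] q [ 0.34  0.63 -0.03  1.69 -0.67  1.38  0.89] qd 0.053
rot to vertical [ -1.7    1.08 -47.08]
```

```bash
cat > s.py <<'E'
from h import *
o,T=status()
u=T.T@U; print("fix wx %.2f wy %.2f"%(-np.degrees(u[1]),np.degrees(u[0])),"dz after fix %.1f"%((C-o["tool_pos"])@U*1e3))
E
```

Call:
move_arm --commands "-1.1 1.6 0 0 15 7 1;0 0 0 0 0 0 1;0 0 0 0 0 0 1"

```text
t: 11.62
tool_pos: [0.5549, -0.0071, 0.2489]
orientation: [0.431, 1.582, 0.859]
ft_force: [-0.6, -0.1, -1.5]
grip_width: 0.0852
```

```bash
python3 s.py
```

```text
t 11.62 lean -46.89 C in tool mm [179.7  -1.6   0.6] zerr tool(y,x).u -0.001 -0.004 F [-0.56 -0.13 -1.46] M [-0.772 -0.161  0.02 ] tau_u(Fxr) 0.186 tau+M -0.600 Fuvz [-0.57  0.03 -1.46] w 0.0852
 pos [ 0.5549 -0.0071  0.2489] q [ 0.31  0.62 -0.04  1.67 -0.65  1.4   0.86] qd 0.057
fix wx 0.05 wy -0.22 dz after fix -0.1
```

Call:
move_arm --commands "0 -0.2 0 20 -1 0 1;0 0 0 20 0 0 1;0 0 0 20 0 0 1;0 0 0 6 0 0 1;0 0 0 0 0 0 1;0 0 0 0 0 0 1"

```text
t: 12.12
tool_pos: [0.5436, 0.0487, 0.211]
orientation: [0.408, 1.569, 0.867]
ft_force: [-0.3, 0.4, 1.0]
grip_width: 0.0853
```

```bash
python3 s.py
```

```text
t 12.12 lean -46.31 C in tool mm [112.4 -11.4  -5. ] zerr tool(y,x).u -0.024 -0.001 F [-0.32  0.4   1.05] M [-0.741 -0.22  -0.047] tau_u(Fxr) -0.117 tau+M -0.890 Fuvz [-0.2   0.47  1.05] w 0.0853
 pos [0.5436 0.0487 0.211 ] q [ 0.26  0.64 -0.08  1.76 -0.69  1.27  0.89] qd 0.019
fix wx 1.36 wy -0.06 dz after fix -4.8
```

Call:
move_arm --commands "1.4 0 0 3 -11.4 -4.8 1;0 0 0 0 0 0 1;0 0 0 0 0 0 1"

```text
t: 12.37
tool_pos: [0.5424, 0.0403, 0.2022]
orientation: [0.423, 1.579, 0.846]
ft_force: [0.9, 0.1, -0.7]
grip_width: 0.0855
```

```bash
python3 s.py
```

```text
t 12.37 lean -46.11 C in tool mm [112.    0.6  -1.5] zerr tool(y,x).u -0.0 0.002 F [ 0.91  0.09 -0.7 ] M [-0.67  -0.232 -0.009] tau_u(Fxr) 0.070 tau+M -0.638 Fuvz [ 0.9  -0.17 -0.7 ] w 0.0855
 pos [0.5424 0.0403 0.2022] q [ 0.26  0.65 -0.07  1.76 -0.69  1.26  0.88] qd 0.025
fix wx 0.00 wy 0.11 dz after fix -1.3
```

Call:
move_arm --commands "0 0.1 0 2 0.6 -2 1;0 0 0 0 0 0 0.3;0 0 0 0 0 0 0.3;0 0 0 0 0 0 0;0 0 0 0 0 0 0;0 0 0 0 0 0 0;0 0 0 0 0 0 0;0 0 0 0 0 0 0" --squeeze 80

```text
t: 13.03
tool_pos: [0.5401, 0.038, 0.2016]
orientation: [0.425, 1.58, 0.842]
ft_force: [-1.3, -0.1, 0.4]
grip_width: 0.0351
```

```bash
python3 s.py
```

```text
t 13.03 lean -46.03 C in tool mm [112.7   2.2   1.2] zerr tool(y,x).u 0.004 0.003 F [-1.26 -0.12  0.42] M [-0.728 -0.192  0.122] tau_u(Fxr) -0.053 tau+M -0.806 Fuvz [-1.24  0.24  0.42] w 0.0351
 pos [0.5401 0.038  0.2016] q [ 0.27  0.64 -0.07  1.77 -0.69  1.26  0.88] qd 0.002
fix wx -0.21 wy 0.17 dz after fix 1.5
```

Call:
move_arm --commands "0 0 -1 0 2 0 0;0 0 -2 0 3.9 0 0;0 0 -2 0 3.9 0 0;0 0 -2 0 3.9 0 0"

```text
t: 13.37
tool_pos: [0.5372, 0.048, 0.2118]
orientation: [0.321, 1.589, 0.743]
ft_force: [-0.2, 0.1, 0.7]
grip_width: 0.0346
```

```bash
python3 l.py 2 -1
```

```text
t 13.37 lean -38.75 C in tool mm [112.9   2.1   1.2] zerr tool(y,x).u 0.005 0.003 F [-0.17  0.08  0.69] M [-0.582 -0.024  0.189] tau_u(Fxr) -0.061 tau+M -0.627 Fuvz [-0.15  0.12  0.69] w 0.0346
```

Call:
move_arm --commands "0 0 -2 0 3.9 0 0;0 0 -2 0 3.9 0 0;0 0 -2 0 3.9 0 0"

```text
t: 13.62
tool_pos: [0.5342, 0.0583, 0.22]
orientation: [0.225, 1.592, 0.653]
ft_force: [-0.7, 0.1, -1.7]
grip_width: 0.0345
```

```bash
python3 l.py 2 -1
```

```text
t 13.62 lean -31.98 C in tool mm [113.2   1.9   1.1] zerr tool(y,x).u 0.004 0.003 F [-0.75  0.07 -1.66] M [-0.734  0.165 -0.032] tau_u(Fxr) 0.076 tau+M -0.583 Fuvz [-0.7   0.27 -1.66] w 0.0345
```

Call:
move_arm --commands "0 0 -2 0 3.9 0 0;0 0 -2 0 3.9 0 0;0 0 -2 0 3.9 0 0"

```text
t: 13.87
tool_pos: [0.5309, 0.0695, 0.227]
orientation: [0.129, 1.59, 0.562]
ft_force: [0.8, 0.1, -3.4]
grip_width: 0.0346
```

```bash
python3 l.py 2 -1
```

```text
t 13.87 lean -25.20 C in tool mm [113.5   1.7   1. ] zerr tool(y,x).u 0.003 0.005 F [ 0.8   0.09 -3.41] M [-0.892  0.457 -0.102] tau_u(Fxr) 0.184 tau+M -0.546 Fuvz [ 0.79 -0.13 -3.41] w 0.0346
```

Call:
move_arm --commands "0 0 -2 0 3.9 0 0;0 0 -2 0 3.9 0 0;0 0 -2 0 3.9 0 0"

```text
t: 14.12
tool_pos: [0.5273, 0.0813, 0.2325]
orientation: [0.036, 1.583, 0.471]
ft_force: [2.4, 0.4, -3.1]
grip_width: 0.0345
```

```bash
python3 l.py 2 -1;python3 s.py|tail -2
```

```text
t 14.12 lean -18.47 C in tool mm [113.9   1.5   0.9] zerr tool(y,x).u 0.003 0.008 F [ 2.4   0.44 -3.08] M [-0.982  0.884 -0.1  ] tau_u(Fxr) 0.142 tau+M -0.554 Fuvz [ 2.42 -0.25 -3.08] w 0.0345
 pos [0.5273 0.0813 0.2325] q [-0.06  0.4   0.02  1.89 -0.4   0.97  0.49] qd 0.529
fix wx -0.18 wy 0.44 dz after fix 1.8
```

Call:
move_arm --commands "0 0.1 -2 0.2 3.9 0 0;0 0.1 -2 0 3.9 0 0;0 0.1 -2 0 3.9 0 0"

```text
t: 14.37
tool_pos: [0.5239, 0.0935, 0.2365]
orientation: [-0.057, 1.577, 0.38]
ft_force: [3.9, 0.9, -3.8]
grip_width: 0.0344
```

```bash
python3 l.py 2 -1
```

```text
t 14.37 lean -11.79 C in tool mm [114.2   1.5   0.8] zerr tool(y,x).u 0.004 0.007 F [ 3.93  0.9  -3.77] M [-0.903  0.614 -0.254] tau_u(Fxr) 0.120 tau+M -0.576 Fuvz [ 4.03 -0.24 -3.77] w 0.0344
```

Call:
move_arm --commands "0 0.1 -2 0 4.2 0 0;0 0.1 -2 0 4.2 0 0;0 0.1 -2 0 4.2 0 0"

```text
t: 14.62
tool_pos: [0.5203, 0.1062, 0.239]
orientation: [-0.148, 1.565, 0.289]
ft_force: [4.1, -0.4, -6.1]
grip_width: 0.0347
```

```bash
python3 l.py 2 -1
```

```text
t 14.62 lean -5.12 C in tool mm [114.5   1.4   0.8] zerr tool(y,x).u 0.005 0.006 F [ 4.08 -0.43 -6.06] M [-0.725  0.638 -0.185] tau_u(Fxr) 0.247 tau+M -0.271 Fuvz [ 3.8  -1.55 -6.06] w 0.0347
```

Call:
move_arm --commands "0 0.1 -2 0 4.4 0 0;0 0.1 -2 0 4.4 0 0;0 0.1 -2 0 4.4 0 0"

```text
t: 14.87
tool_pos: [0.5166, 0.1189, 0.2399]
orientation: [-0.237, 1.55, 0.197]
ft_force: [4.9, -0.7, -6.5]
grip_width: 0.0348
```

```bash
python3 l.py 2 -1
```

```text
t 14.87 lean 1.53 C in tool mm [114.9   1.5   0.8] zerr tool(y,x).u 0.005 0.006 F [ 4.86 -0.66 -6.5 ] M [-0.698  0.648 -0.174] tau_u(Fxr) 0.218 tau+M -0.271 Fuvz [ 4.48 -1.99 -6.5 ] w 0.0348
```

Call:
move_arm --commands "0 0.1 -2 0 4.4 0 0;0 0.1 -2 0 4.4 0 0;0 0.1 -2 0 4.4 0 0"

```text
t: 15.12
tool_pos: [0.513, 0.1315, 0.2393]
orientation: [-0.325, 1.531, 0.107]
ft_force: [5.5, -1.0, -5.9]
grip_width: 0.0344
```

```bash
python3 l.py 2 -1;python3 s.py|tail -2
```

```text
t 15.12 lean 8.12 C in tool mm [115.2   1.6   0.7] zerr tool(y,x).u 0.007 0.006 F [ 5.48 -1.02 -5.86] M [-0.425  0.717 -0.12 ] tau_u(Fxr) 0.201 tau+M -0.007 Fuvz [ 4.98 -2.51 -5.86] w 0.0344
 pos [0.513  0.1315 0.2393] q [-0.5   0.33  0.14  1.94  0.12  0.88 -0.16] qd 0.668
fix wx -0.37 wy 0.35 dz after fix 1.5
```

Call:
move_arm --commands "0 0.1 -2 0 3.8 0 0;0 0.1 -2 0 3.8 0 0;0 0.1 -2 0 3.8 0 0"

```text
t: 15.37
tool_pos: [0.5095, 0.1436, 0.2373]
orientation: [-0.411, 1.508, 0.019]
ft_force: [5.2, -0.7, -7.0]
grip_width: 0.0345
```

```bash
python3 l.py 2 -1;python3 s.py|tail -2; cat log2.txt
```

```text
t 15.37 lean 14.55 C in tool mm [115.5   1.8   0.7] zerr tool(y,x).u 0.007 0.006 F [ 5.17 -0.66 -7.02] M [ 0.022  1.025 -0.249] tau_u(Fxr) 0.041 tau+M 0.348 Fuvz [ 4.79 -2.07 -7.02] w 0.0345
 pos [0.5095 0.1436 0.2373] q [-0.6   0.35  0.17  1.93  0.25  0.91 -0.32] qd 0.6
fix wx -0.39 wy 0.36 dz after fix 1.4
f 0 -47.074 -0.2084 -0.7596 1.1368 11.3667
2 -1 -38.747 -0.0609 -0.5661 0.5305 13.3667
2 -1 -31.981 0.0760 -0.6588 -0.6451 13.6167
2 -1 -25.202 0.1837 -0.7295 -1.5732 13.8667
2 -1 -18.471 0.1424 -0.6960 -1.2126 14.1167
2 -1 -11.792 0.1199 -0.6957 -1.0023 14.3667
2 -1 -5.122 0.2472 -0.5183 -2.0853 14.6167
2 -1 1.529 0.2184 -0.4894 -1.8189 14.8667
2 -1 8.122 0.2008 -0.2078 -1.6595 15.1167
2 -1 14.548 0.0411 0.3071 -0.2434 15.3667
```

```bash
cat > fit.py <<'E'
import numpy as np
from scipy.optimize import least_squares
L1=np.loadtxt("log.txt"); rows=[]
for d,a,f,m,t in L1: rows.append((d,a,a+43.3+46.05,f,m,-f/.111))
rows=[(d,a,a-89.35,f,m,x) for d,a,_,f,m,x in rows]   # drum angle in grip-2 lean units
n1=len(rows)
for l in open("log2.txt"):
    p=l.split()
    if p[0]=='f': continue
    off={'2':0,'3':globals().get('OFF3',0)}[p[0]]
    rows.append((float(p[1]),float(p[2]),float(p[2])+off,float(p[3]),float(p[4]),float(p[5])))
r=np.array(rows); d,lean,ph,f,m,x=r.T; B=1.045
y=m-B*np.sin(np.radians(lean))+f
def go(sel,freeB=False,drag=.34):
    A=np.c_[x,np.cos(np.radians(ph)),np.sin(np.radians(ph))]
    yy=y+drag*d
    p,_,_,_=np.linalg.lstsq(A[sel],yy[sel],rcond=None)
    res=yy-A@p
    cov=np.linalg.inv(A[sel].T@A[sel])*res[sel].var()
    G=np.hypot(p[1],p[2])
    # g = a cos ph + b sin ph ; bottom: g=0, with dg/dtheta<0 ; theta=-lean => dg/dlean>0
    zero=np.degrees(np.arctan2(-p[1],p[2]))
    print("k %.3f±%.3f G %.3f bottom at %.1f  rms %.3f"%(p[0],cov[0,0]**.5,G,zero,res[sel].std()))
    return p,res
if __name__=="__main__":
    al=np.ones(len(r),bool); g1=np.arange(len(r))<n1
    go(al); 
    if (~g1).sum()>4: go(~g1)
    p,res=go(al)
    for i in range(len(r)): print(int(d[i]),lean[i].round(1),ph[i].round(1),"tau %.3f g %.3f res %.3f"%(y[i]-p[0]*x[i],y[i]-p[0]*x[i]+.34*d[i],res[i]))
E
python3 fit.py
```

```text
k 0.149±0.029 G 0.386 bottom at 40.0  rms 0.134
k 0.103±0.048 G 0.387 bottom at 72.3  rms 0.099
k 0.149±0.029 G 0.386 bottom at 40.0  rms 0.134
1 -10.3 -99.6 tau -0.602 g -0.262 res -0.012
1 -18.7 -108.0 tau -0.541 g -0.201 res 0.004
1 -27.0 -116.4 tau -0.656 g -0.316 res -0.161
1 -35.4 -124.8 tau -0.263 g 0.077 res 0.179
-1 -26.2 -115.5 tau -0.053 g -0.393 res -0.232
-1 -17.3 -106.6 tau -0.024 g -0.364 res -0.151
-1 -8.5 -97.8 tau 0.026 g -0.314 res -0.054
-1 0.3 -89.0 tau -0.034 g -0.374 res -0.074
-1 9.0 -80.3 tau 0.304 g -0.036 res 0.298
-1 17.7 -71.7 tau 0.102 g -0.238 res 0.121
-1 26.3 -63.1 tau -0.163 g -0.503 res -0.127
-1 34.8 -54.6 tau 0.067 g -0.273 res 0.113
-1 43.2 -46.1 tau 0.006 g -0.334 res 0.051
-1 -38.7 -38.7 tau -0.052 g -0.392 res -0.013
-1 -32.0 -32.0 tau 0.067 g -0.273 res 0.094
-1 -25.2 -25.2 tau 0.133 g -0.207 res 0.144
-1 -18.5 -18.5 tau -0.042 g -0.382 res -0.053
-1 -11.8 -11.8 tau -0.213 g -0.553 res -0.250
-1 -5.1 -5.1 tau 0.132 g -0.208 res 0.066
-1 1.5 1.5 tau -0.028 g -0.368 res -0.128
-1 8.1 8.1 tau 0.092 g -0.248 res -0.044
-1 14.5 14.5 tau 0.122 g -0.218 res -0.052
```

```bash
cat > l.py <<'E'
import sys,json
from h import *
o,T=status(False)
ang=np.degrees(np.arctan2(-T[:,0]@V,-T[2,0])); F,M,d=o["ft_force"],o["wrist_torque"],o["tool_pos"]-C
u=T.T@U; print("fix wx %.2f wy %.2f"%(-np.degrees(u[1]),np.degrees(u[0])),"tau",o["joint_torque"].round(3),"qd",o["joint_velocities"].round(3))
D={k:np.asarray(v).tolist() for k,v in o.items()}; D["tag"]=sys.argv[1:]; D["lean"]=ang; D["c"]=(T.T@(C-o["tool_pos"])*1000).tolist()
open("log.jsonl","a").write(json.dumps(D)+"\n")
if len(sys.argv)>2 and sys.argv[1] in "23":
    open("log2.txt","a").write("%s %s %.3f %.4f %.4f %.4f %.4f\n"%(sys.argv[1],sys.argv[2],ang,np.cross(d,F)@U,M@U,np.cross(T[:,0],F)@U,o["t"]))
E
python3 l.py 2b -1
```

```text
t 15.37 lean 14.55 C in tool mm [115.5   1.8   0.7] zerr tool(y,x).u 0.007 0.006 F [ 5.17 -0.66 -7.02] M [ 0.022  1.025 -0.249] tau_u(Fxr) 0.041 tau+M 0.348 Fuvz [ 4.79 -2.07 -7.02] w 0.0345
fix wx -0.39 wy 0.36 tau [ 5.4200e-01 -4.9831e+01  1.2180e+00 -2.4542e+01  3.7100e-01 -4.4000e-02
  7.1100e-01] qd [-0.404  0.095  0.102 -0.009  0.47   0.123 -0.6  ]
```

Call:
move_arm --commands "0 0 0 0 0 0 0;0 0 0 0 0 0 0;0 0 0 0 0 0 0"

```text
t: 15.62
tool_pos: [0.5089, 0.1448, 0.237]
orientation: [-0.418, 1.503, 0.016]
ft_force: [6.4, 0.4, -4.2]
grip_width: 0.0349
```

```bash
python3 l.py r 0
```

```text
t 15.62 lean 14.98 C in tool mm [115.6   1.3   0.5] zerr tool(y,x).u 0.004 0.01 F [ 6.38  0.39 -4.22] M [-0.426  1.26  -0.618] tau_u(Fxr) 0.037 tau+M -0.020 Fuvz [ 6.24 -1.41 -4.22] w 0.0349
fix wx -0.23 wy 0.59 tau [ -1.859 -48.487   0.997 -23.877   1.03   -0.249   0.306] qd [-0.018 -0.004  0.007  0.011  0.024 -0.012 -0.03 ]
```

Call:
move_arm --commands "0 0 0 0 0 0 0"

```text
t: 15.7
tool_pos: [0.5088, 0.1448, 0.237]
orientation: [-0.418, 1.501, 0.015]
ft_force: [7.0, 0.1, -3.5]
grip_width: 0.0348
```

```bash
python3 l.py r 0; python3 - <<'E'
from h import *
im=cams.grab_frame("top"); cv2.imwrite("pics/t1.png",cv2.resize(im[110:300,150:330,::-1],None,fx=3,fy=3))
E
python3 l.py r 0
```

```text
t 15.70 lean 15.04 C in tool mm [115.6   1.4   0.4] zerr tool(y,x).u 0.005 0.011 F [ 7.01  0.06 -3.46] M [-0.349  1.364 -0.532] tau_u(Fxr) 0.113 tau+M 0.158 Fuvz [ 6.75 -1.9  -3.46] w 0.0348
fix wx -0.27 wy 0.66 tau [ -1.653 -48.671   1.2   -23.84    1.045  -0.272   0.228] qd [-0.015 -0.007  0.004  0.011  0.022 -0.012 -0.029]
t 15.75 lean 15.04 C in tool mm [115.6   1.4   0.4] zerr tool(y,x).u 0.005 0.012 F [ 7.05  1.16 -4.47] M [-0.371  1.357 -0.55 ] tau_u(Fxr) -0.032 tau+M -0.010 Fuvz [ 7.09 -0.85 -4.47] w 0.0346
fix wx -0.27 wy 0.66 tau [ -1.678 -48.72    1.239 -23.805   0.998  -0.274   0.184] qd [ 0.003  0.001 -0.001 -0.002 -0.006  0.001  0.006]
```

View pics/t1.png

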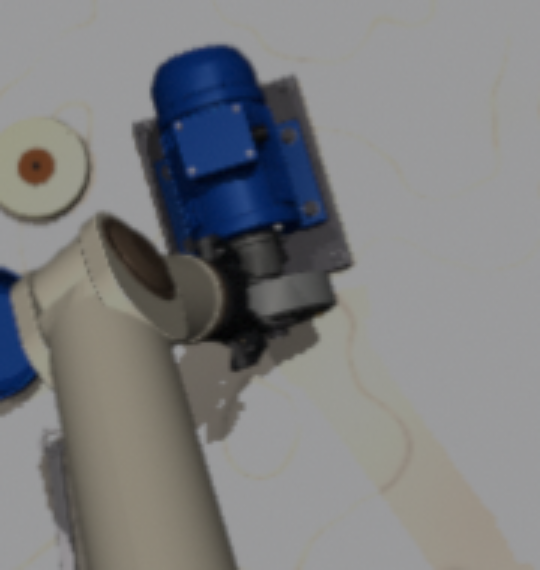

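```bash
python3 - <<'E'
s=open('h.py').read()
s=s.replace("def status(verbose=True):","def status(verbose=True,quiet=False):").replace('    print("t %.2f"','    if quiet: return o,T\n    print("t %.2f"')
open('h.py','w').write(s)
s=open('l.py').read().replace("status(False)","status(False,True)")
s=s.replace('u=T.T@U; print(','u=T.T@U; c=T.T@(C-o["tool_pos"])*1000; print("lean %.1f c %.1f %.1f %.1f"%(ang,*c),"Fu %.1f"%(F@U),').replace(',"tau",o["joint_torque"].round(3),"qd",o["joint_velocities"].round(3)','')
open('l.py','w').write(s)
E
```

Call:
move_arm --commands "-0.2 0.5 -2 0.1 4 1.2 0;0 0 -2 0.1 4 0.2 0;0 0 -2 0.1 4 0.1 0"

```text
t: 16.0
tool_pos: [0.5061, 0.1558, 0.2338]
orientation: [-0.496, 1.483, -0.072]
ft_force: [4.7, 0.1, -5.9]
grip_width: 0.0346
```

```bash
python3 l.py 2 -1
```

```text
lean 21.1 c 115.9 1.9 0.7 Fu 4.5 fix wx -0.46 wy 0.29
```

Call:
move_arm --commands "0 0 -2 0.1 4 0.1 0;0 0 -2 0.1 4 0.1 0"

```text
t: 16.17
tool_pos: [0.5038, 0.1633, 0.2308]
orientation: [-0.55, 1.461, -0.129]
ft_force: [5.3, -1.4, -4.0]
grip_width: 0.0341
```

```bash
python3 l.py 2 -1
```

```text
lean 25.3 c 116.0 2.1 0.5 Fu 4.7 fix wx -0.51 wy 0.44
```

Call:
move_arm --commands "0 0 -2 0.1 4 0.1 0;0 0 -2 0.1 4 0.1 0"

```text
t: 16.33
tool_pos: [0.5016, 0.1706, 0.2272]
orientation: [-0.604, 1.439, -0.187]
ft_force: [5.7, -0.9, -4.1]
grip_width: 0.0349
```

```bash
python3 l.py 2 -1
```

```text
lean 29.6 c 116.3 2.2 0.4 Fu 5.2 fix wx -0.56 wy 0.58
```

Call:
move_arm --commands "0 0 -2 0.1 4 0.1 0;0 0 -2 0.1 4 0.1 0"

```text
t: 16.5
tool_pos: [0.4995, 0.1777, 0.2233]
orientation: [-0.657, 1.414, -0.244]
ft_force: [1.6, -2.8, -7.6]
grip_width: 0.0345
```

```bash
python3 l.py 2 -1
```

```text
lean 33.8 c 116.7 2.4 0.0 Fu 0.8 fix wx -0.62 wy 0.72
```

Call:
move_arm --commands "0 0 -2 0.1 4 0.1 0;0 0 -2 0.1 4 0.1 0"

```text
t: 16.67
tool_pos: [0.4975, 0.1843, 0.2188]
orientation: [-0.708, 1.388, -0.301]
ft_force: [3.2, -1.4, -2.8]
grip_width: 0.0349
```

```bash
python3 l.py 2 -1
```

```text
lean 37.9 c 116.8 2.7 -0.1 Fu 2.7 fix wx -0.79 wy 0.85
```

Call:
move_arm --commands "0 0 -2 0.1 4 0.1 0;0 0 -2 0.1 4 0.1 0"

```text
t: 16.83
tool_pos: [0.4956, 0.1905, 0.2138]
orientation: [-0.759, 1.362, -0.357]
ft_force: [4.8, -1.7, -2.6]
grip_width: 0.0348
```

```bash
python3 l.py 2 -1; python3 s.py
```

```text
lean 42.1 c 117.0 2.9 -0.3 Fu 4.1 fix wx -0.90 wy 0.97
t 16.83 lean 42.07 C in tool mm [117.    2.9  -0.3] zerr tool(y,x).u 0.016 0.017 F [ 4.8  -1.68 -2.61] M [ 0.448  1.832 -0.493] tau_u(Fxr) 0.063 tau+M 1.005 Fuvz [ 4.14 -2.96 -2.61] w 0.0348
 pos [0.4956 0.1905 0.2138] q [-0.95  0.56  0.26  1.88  0.59  1.12 -0.81] qd 0.313
fix wx -0.90 wy 0.97 dz after fix 1.7
```

Call:
move_arm --commands "-0.2 0.3 -2 0.3 4.1 0.5 0;-0.2 0.3 -2 0.3 4.1 0.5 0"

```text
t: 17.0
tool_pos: [0.4944, 0.1967, 0.2081]
orientation: [-0.814, 1.346, -0.414]
ft_force: [-0.0, -2.6, -1.7]
grip_width: 0.0348
```

```bash
python3 l.py 2 -1
```

```text
lean 46.2 c 117.1 2.9 0.2 Fu -0.8 fix wx -0.60 wy 0.44
```

Call:
move_arm --commands "-0.2 0.2 -2 0.3 4.1 0.5 0;-0.2 0.2 -2 0.3 4.1 0.5 0"

```text
t: 17.17
tool_pos: [0.4932, 0.2026, 0.2019]
orientation: [-0.869, 1.325, -0.472]
ft_force: [-2.2, -5.0, 0.4]
grip_width: 0.0348
```

```bash
python3 l.py 2 -1
```

```text
lean 50.5 c 117.2 3.0 0.5 Fu -3.5 fix wx -0.34 wy 0.06
```

Call:
move_arm --commands "-0.2 0.2 -2 0.3 4.1 0.5 0;-0.2 0.2 -2 0.3 4.1 0.5 0"

```text
t: 17.33
tool_pos: [0.4921, 0.208, 0.1953]
orientation: [-0.923, 1.303, -0.531]
ft_force: [-5.4, -5.0, 0.8]
grip_width: 0.0346
```

```bash
python3 l.py 2 -1
```

```text
lean 54.8 c 117.3 3.3 0.8 Fu -6.6 fix wx -0.15 wy -0.29
```

Call:
move_arm --commands "-0.2 0.2 -2 0.3 4.1 0.5 0;-0.2 0.2 -2 0.3 4.1 0.5 0"

```text
t: 17.5
tool_pos: [0.4911, 0.2128, 0.1885]
orientation: [-0.976, 1.277, -0.591]
ft_force: [-7.7, 4.2, 7.0]
grip_width: 0.0346
```

```bash
python3 l.py 2 -1
```

```text
lean 59.1 c 117.5 3.6 1.0 Fu -6.2 fix wx 0.03 wy -0.58
```

Call:
move_arm --commands "-0.2 0.2 -2 0.3 4.1 0.5 0;-0.2 0.2 -2 0.3 4.1 0.5 0"

```text
t: 17.67
tool_pos: [0.49, 0.2172, 0.1814]
orientation: [-1.031, 1.25, -0.649]
ft_force: [-3.8, -5.6, 0.6]
grip_width: 0.0348
```

```bash
python3 l.py 2 -1; python3 s.py; python3 fit.py
```

```text
lean 63.4 c 117.7 4.1 1.3 Fu -5.2 fix wx 0.35 wy -0.83
t 17.67 lean 63.42 C in tool mm [117.7   4.1   1.3] zerr tool(y,x).u -0.006 -0.015 F [-3.83 -5.62  0.64] M [ 1.022 -0.752  0.171] tau_u(Fxr) 0.310 tau+M 1.081 Fuvz [-5.25 -4.32  0.64] w 0.0348
 pos [0.49   0.2172 0.1814] q [-1.09  0.82  0.3   1.75  0.68  1.36 -0.96] qd 0.339
fix wx 0.35 wy -0.83 dz after fix -0.4
k 0.145±0.031 G 0.382 bottom at 48.1  rms 0.210
k 0.132±0.042 G 0.344 bottom at 61.3  rms 0.237
k 0.145±0.031 G 0.382 bottom at 48.1  rms 0.210
1 -10.3 -99.6 tau -0.599 g -0.259 res -0.055
1 -18.7 -108.0 tau -0.539 g -0.199 res -0.044
1 -27.0 -116.4 tau -0.651 g -0.311 res -0.209
1 -35.4 -124.8 tau -0.262 g 0.078 res 0.126
-1 -26.2 -115.5 tau -0.053 g -0.393 res -0.285
-1 -17.3 -106.6 tau -0.026 g -0.366 res -0.203
-1 -8.5 -97.8 tau 0.023 g -0.317 res -0.102
-1 0.3 -89.0 tau -0.035 g -0.375 res -0.115
-1 9.0 -80.3 tau 0.302 g -0.038 res 0.261
-1 17.7 -71.7 tau 0.104 g -0.236 res 0.096
-1 26.3 -63.1 tau -0.156 g -0.496 res -0.140
-1 34.8 -54.6 tau 0.071 g -0.269 res 0.104
-1 43.2 -46.1 tau 0.010 g -0.330 res 0.051
-1 -38.7 -38.7 tau -0.050 g -0.390 res -0.008
-1 -32.0 -32.0 tau 0.065 g -0.275 res 0.101
-1 -25.2 -25.2 tau 0.128 g -0.212 res 0.154
-1 -18.5 -18.5 tau -0.046 g -0.386 res -0.035
-1 -11.8 -11.8 tau -0.216 g -0.556 res -0.226
-1 -5.1 -5.1 tau 0.126 g -0.214 res 0.092
-1 1.5 1.5 tau -0.034 g -0.374 res -0.097
-1 8.1 8.1 tau 0.087 g -0.253 res -0.008
-1 14.5 14.5 tau 0.121 g -0.219 res -0.008
-1 21.1 21.1 tau -0.127 g -0.467 res -0.294
-1 25.3 25.3 tau 0.461 g 0.121 res 0.269
-1 29.6 29.6 tau 0.262 g -0.078 res 0.044
-1 33.8 33.8 tau 0.096 g -0.244 res -0.149
-1 37.9 37.9 tau 0.283 g -0.057 res 0.010
-1 42.1 42.1 tau 0.369 g 0.029 res 0.069
-1 46.2 46.2 tau 0.223 g -0.117 res -0.104
-1 50.5 50.5 tau 0.691 g 0.351 res 0.335
-1 54.8 54.8 tau 0.456 g 0.116 res 0.072
-1 59.1 59.1 tau -0.449 g -0.789 res -0.862
-1 63.4 63.4 tau 0.511 g 0.171 res 0.070
```

Call:
move_arm --commands "0 0 0 0 0 0 0;0 0 0 0 0 0 0;0 0 0 0 0 0 0"

```text
t: 17.92
tool_pos: [0.4895, 0.2177, 0.1802]
orientation: [-1.037, 1.241, -0.654]
ft_force: [-0.6, -5.2, -0.4]
grip_width: 0.0348
```

```bash
python3 l.py e2 0
```

```text
lean 64.0 c 117.7 3.9 1.1 Fu -2.0 fix wx 0.24 wy -0.53
```

Call:
move_arm --commands "0 0 0 0 0 0 1;0 0 0 0 0 0 1;0 0 0 0 0 0 1;0 0 0 0 0 0 1;0 0 0 0 0 0 1"

```text
t: 18.33
tool_pos: [0.4896, 0.222, 0.1797]
orientation: [-1.035, 1.236, -0.645]
ft_force: [-0.1, 0.5, -0.7]
grip_width: 0.0853
```

```bash
python3 l.py f 0; python3 s.py
```

```text
lean 63.7 c 121.1 1.1 -1.2 Fu 0.0 fix wx 0.24 wy -0.05
t 18.33 lean 63.66 C in tool mm [121.1   1.1  -1.2] zerr tool(y,x).u -0.004 -0.001 F [-0.14  0.5  -0.67] M [ 0.874  0.265 -0.003] tau_u(Fxr) -0.100 tau+M 0.813 Fuvz [ 0.01  0.52 -0.67] w 0.0853
 pos [0.4896 0.222  0.1797] q [-1.1   0.83  0.3   1.75  0.68  1.36 -0.97] qd 0.008
fix wx 0.24 wy -0.05 dz after fix -1.4
```

Call:
move_arm --commands "0.2 0 0 6 0.5 -1 1;0 0 0 6 0.5 -0.4 1;0 0 0 0 0 0 1;0 0 0 0 0 0 1"

```text
t: 18.67
tool_pos: [0.4915, 0.2116, 0.173]
orientation: [-1.031, 1.233, -0.645]
ft_force: [0.5, -0.0, -0.4]
grip_width: 0.0854
```

```bash
python3 s.py
```

```text
t 18.67 lean 63.54 C in tool mm [108.8  -0.5  -0.3] zerr tool(y,x).u 0.0 0.001 F [ 0.48 -0.   -0.37] M [0.9   0.305 0.014] tau_u(Fxr) -0.029 tau+M 0.920 Fuvz [ 0.46 -0.14 -0.37] w 0.0854
 pos [0.4915 0.2116 0.173 ] q [-1.09  0.83  0.3   1.77  0.69  1.33 -0.98] qd 0.014
fix wx -0.00 wy 0.05 dz after fix -0.2
```

```bash
python3 - <<'E'
from h import *
A=[]
for i in range(8):
    cams.grab_frame("top"); o=arm.observe(); A.append(np.r_[o["ft_force"],o["wrist_torque"],o["joint_torque"]])
A=np.array(A); print(A.mean(0).round(3)); print(A.std(0).round(3)); print(A[:,3:6].mean(0)@U)
E
python3 l.py f 0
```

```text
[ 3.6000e-02 -2.4100e-01 -1.0800e-01  8.8800e-01  2.8200e-01 -5.0000e-03
 -8.0000e-03 -5.9266e+01  1.0009e+01 -1.3924e+01  2.5350e+00  3.8480e+00
 -2.0000e-03]
[0.754 0.632 0.395 0.03  0.016 0.026 0.208 0.084 0.13  0.151 0.003 0.02
 0.003]
0.9312663435240239
lean 63.5 c 109.4 -0.7 -0.6 Fu 0.6 fix wx -0.01 wy 0.09
```

Call:
move_arm --commands "0 0 0 0 0 0 0.3;0 0 0 0 0 0 0.3;0 0 0 0 0 0 0;0 0 0 0 0 0 0;0 0 0 0 0 0 0;0 0 0 0 0 0 0;0 0 0 0 0 0 0" --squeeze 100

```text
t: 19.65
tool_pos: [0.4904, 0.2127, 0.1733]
orientation: [-1.03, 1.234, -0.645]
ft_force: [0.6, 0.3, -0.0]
grip_width: 0.0347
```

```bash
python3 s.py
```

```text
t 19.65 lean 63.51 C in tool mm [110.2  -0.9   0.6] zerr tool(y,x).u 0.0 -0.0 F [ 0.59  0.27 -0.01] M [ 0.835  0.392 -0.362] tau_u(Fxr) -0.006 tau+M 0.905 Fuvz [ 0.64  0.1  -0.01] w 0.0347
 pos [0.4904 0.2127 0.1733] q [-1.1   0.83  0.3   1.77  0.69  1.34 -0.98] qd 0.002
fix wx -0.02 wy -0.01 dz after fix 0.5
```

```bash
cat > fit.py <<'E'
import numpy as np,sys
from scipy.optimize import least_squares
R_=np.radians; rows=[]
for d,a,f,m,t in np.loadtxt("log.txt"): rows.append((1,d,a,a-89.35,f,m,-f/.111))
OFF={'2':0,'3':64.0-63.5}
for l in open("log2.txt"):
    p=l.split()
    if p[0] in OFF: rows.append((int(p[0]),float(p[1]),float(p[2]),float(p[2])+OFF[p[0]],float(p[3]),float(p[4]),float(p[5])))
r=np.array(rows); gr,d,lean,ph,f,m,x=r.T; B=1.04
y=m-B*np.sin(R_(lean))+f
def go(sel,name,kfix=None):
    def fun(p):
        k=p[0] if kfix is None else kfix
        return (y-k*x+.34*d-p[1]*np.cos(R_(ph))-p[2]*np.sin(R_(ph)))[sel]
    s=least_squares(fun,[.15,-.2,.2],loss='soft_l1',f_scale=.15)
    p=s.x; J=s.jac
    sd=np.sqrt(np.diag(np.linalg.pinv(J.T@J))*fun(p).var())
    G=np.hypot(p[1],p[2]); z=np.degrees(np.arctan2(-p[1],p[2]))
    # uncertainty of phase
    g=np.array([0,-p[2],p[1]])/G**2
    C=np.linalg.pinv(J.T@J)*fun(p).var()
    print(name,"n %d k %.3f+-%.3f G %.3f bottom %.1f +- %.1f rms %.3f"%(sel.sum(),p[0],sd[0],G,z,np.degrees(np.sqrt(g@C@g)),fun(p).std()))
    return p
go(gr>0,"all"); go(gr>0,"k.1",.1); go(gr>0,"k.2",.2); 
for i in (1,2,3):
    if (gr==i).sum()>4: go(gr==i,"grip%d"%i)
E
python3 fit.py; sed -i 's/,"fix wx/,"t %.1f fix wx/; s/\(fix wx %.2f wy %.2f"%(\)/\1o["t"],/' l.py; grep "fix wx" l.py
```

```text
all n 33 k 0.120+-0.044 G 0.392 bottom 46.4 +- 11.2 rms 0.212
k.1 n 33 k 0.150+-0.000 G 0.391 bottom 49.1 +- 9.5 rms 0.215
k.2 n 33 k 0.150+-0.000 G 0.390 bottom 36.0 +- 10.5 rms 0.222
grip1 n 13 k 0.109+-0.061 G 0.302 bottom 12.1 +- 23.2 rms 0.133
grip2 n 20 k 0.098+-0.055 G 0.394 bottom 55.0 +- 16.7 rms 0.243
u=T.T@U; c=T.T@(C-o["tool_pos"])*1000; print("lean %.1f c %.1f %.1f %.1f"%(ang,*c),"Fu %.1f"%(F@U),"t %.1f fix wx %.2f wy %.2f"%(o["t"],-np.degrees(u[1]),np.degrees(u[0])))
```

Call:
move_arm --commands "0 0 1 0.1 -1.9 0 0;0 0 2 0.1 -3.85 0 0;0 0 2 0.1 -3.85 0 0"

```text
t: 19.9
tool_pos: [0.4916, 0.2083, 0.1816]
orientation: [-0.971, 1.273, -0.576]
ft_force: [0.1, 0.5, -0.7]
grip_width: 0.0346
```

```bash
python3 l.py 3 1
```

```text
lean 58.4 c 110.0 -1.2 0.6 Fu 0.3 t 19.9 fix wx 0.05 wy 0.01
```

Call:
move_arm --commands "0 0 2 0.1 -3.85 0 0"

```text
t: 19.98
tool_pos: [0.4922, 0.2061, 0.1851]
orientation: [-0.944, 1.289, -0.546]
ft_force: [0.4, -0.1, -1.6]
grip_width: 0.035
```

```bash
python3 l.py 3 1
```

```text
lean 56.2 c 110.0 -1.3 0.6 Fu 0.4 t 20.0 fix wx 0.01 wy 0.01
```

Call:
move_arm --commands "0 0 2 0.1 -3.85 0 0"

```text
t: 20.07
tool_pos: [0.4929, 0.2038, 0.1885]
orientation: [-0.916, 1.304, -0.516]
ft_force: [-0.4, -0.5, -1.8]
grip_width: 0.0348
```

```bash
python3 l.py 3 1; python3 s.py
```

```text
lean 54.0 c 109.9 -1.4 0.6 Fu -0.5 t 20.1 fix wx -0.03 wy 0.01
t 20.07 lean 53.97 C in tool mm [109.9  -1.4   0.6] zerr tool(y,x).u 0.001 0.0 F [-0.42 -0.5  -1.77] M [ 0.924  0.372 -0.361] tau_u(Fxr) -0.135 tau+M 0.856 Fuvz [-0.54 -0.37 -1.77] w 0.0348
 pos [0.4929 0.2038 0.1885] q [-1.04  0.71  0.28  1.82  0.66  1.24 -0.91] qd 0.328
fix wx -0.03 wy 0.01 dz after fix 0.6
```

Call:
move_arm --commands "0 0 2 0.1 -3.85 0 0"

```text
t: 20.15
tool_pos: [0.4936, 0.2013, 0.1919]
orientation: [-0.888, 1.319, -0.486]
ft_force: [0.8, -1.0, -2.8]
grip_width: 0.0351
```

```bash
python3 l.py 3 1
```

```text
lean 51.7 c 109.9 -1.5 0.6 Fu 0.5 t 20.1 fix wx -0.08 wy 0.03
```

Call:
move_arm --commands "0 0 2 0.1 -3.85 0 0"

```text
t: 20.23
tool_pos: [0.4943, 0.1987, 0.1952]
orientation: [-0.86, 1.334, -0.455]
ft_force: [0.5, 0.6, -2.6]
grip_width: 0.0348
```

```bash
python3 l.py 3 1
```

```text
lean 49.4 c 109.8 -1.6 0.6 Fu 0.6 t 20.2 fix wx -0.12 wy 0.05
```

Call:
move_arm --commands "0 0 2 0.1 -3.85 0 0"

```text
t: 20.32
tool_pos: [0.4951, 0.1959, 0.1984]
orientation: [-0.831, 1.348, -0.424]
ft_force: [0.4, -0.7, -3.1]
grip_width: 0.0345
```

```bash
python3 l.py 3 1
```

```text
lean 47.2 c 109.7 -1.6 0.6 Fu 0.2 t 20.3 fix wx -0.15 wy 0.08
```

Call:
move_arm --commands "0 0 2 0.1 -3.85 0 0"

```text
t: 20.4
tool_pos: [0.4958, 0.1931, 0.2015]
orientation: [-0.803, 1.362, -0.394]
ft_force: [2.5, 0.3, -4.3]
grip_width: 0.0349
```

```bash
python3 l.py 3 1
```

```text
lean 44.9 c 109.7 -1.7 0.5 Fu 2.5 t 20.4 fix wx -0.18 wy 0.12
```

Call:
move_arm --commands "0 0 2 0.1 -3.85 0 0"

```text
t: 20.48
tool_pos: [0.4966, 0.1901, 0.2044]
orientation: [-0.774, 1.375, -0.363]
ft_force: [3.1, 0.1, -3.8]
grip_width: 0.0346
```

```bash
python3 l.py 3 1
```

```text
lean 42.6 c 109.6 -1.8 0.5 Fu 3.0 t 20.5 fix wx -0.20 wy 0.16
```

Call:
move_arm --commands "0 0 2 0.1 -3.85 0 0"

```text
t: 20.57
tool_pos: [0.4975, 0.187, 0.2073]
orientation: [-0.746, 1.388, -0.332]
ft_force: [1.7, -0.0, -4.8]
grip_width: 0.035
```

```bash
python3 l.py 3 1
```

```text
lean 40.3 c 109.5 -1.9 0.5 Fu 1.7 t 20.6 fix wx -0.21 wy 0.20
```

Call:
move_arm --commands "0 0 2 0.1 -3.85 0 0"

```text
t: 20.65
tool_pos: [0.4983, 0.1838, 0.2099]
orientation: [-0.717, 1.4, -0.301]
ft_force: [2.3, 1.3, -5.4]
grip_width: 0.0347
```

```bash
python3 l.py 3 1
```

```text
lean 38.1 c 109.4 -1.9 0.5 Fu 2.5 t 20.6 fix wx -0.22 wy 0.25
```

Call:
move_arm --commands "0 0 2 0.1 -3.85 0 0"

```text
t: 20.73
tool_pos: [0.4992, 0.1806, 0.2125]
orientation: [-0.689, 1.411, -0.27]
ft_force: [2.5, 0.7, -6.0]
grip_width: 0.0347
```

```bash
python3 l.py 3 1
```

```text
lean 35.8 c 109.4 -2.0 0.4 Fu 2.6 t 20.7 fix wx -0.23 wy 0.30
```

Call:
move_arm --commands "0 0 2 0.1 -3.85 0 0"

```text
t: 20.82
tool_pos: [0.5001, 0.1772, 0.2149]
orientation: [-0.66, 1.423, -0.239]
ft_force: [3.5, 1.2, -6.4]
grip_width: 0.0347
```

```bash
python3 l.py 3 1
```

```text
lean 33.6 c 109.3 -2.1 0.4 Fu 3.7 t 20.8 fix wx -0.24 wy 0.35
```

Call:
move_arm --commands "0 0 2 0.1 -3.85 0 0"

```text
t: 20.9
tool_pos: [0.5011, 0.1738, 0.2171]
orientation: [-0.631, 1.433, -0.208]
ft_force: [3.9, 2.1, -5.9]
grip_width: 0.0347
```

```bash
python3 l.py 3 1;python3 fit.py; tail -16 log2.txt
```

```text
lean 31.3 c 109.2 -2.2 0.4 Fu 4.3 t 20.9 fix wx -0.25 wy 0.41
all n 46 k 0.135+-0.020 G 0.395 bottom 41.5 +- 6.5 rms 0.192
k.1 n 46 k 0.150+-0.000 G 0.389 bottom 38.3 +- 7.4 rms 0.210
k.2 n 46 k 0.150+-0.000 G 0.394 bottom 45.6 +- 7.8 rms 0.209
grip1 n 13 k 0.109+-0.061 G 0.302 bottom 12.1 +- 23.2 rms 0.133
grip2 n 20 k 0.098+-0.055 G 0.394 bottom 55.0 +- 16.7 rms 0.243
grip3 n 13 k -0.164+-0.037 G 1.710 bottom -107.4 +- 1.8 rms 0.042
2 -1 54.775 0.3090 0.6269 -2.5710 17.3333
2 -1 59.080 0.2957 -0.2540 -2.7921 17.5000
2 -1 63.422 0.3100 0.7713 -2.5070 17.6667
3 1 58.429 -0.0911 0.7977 0.8283 19.9000
3 1 56.216 -0.1349 0.9317 1.2136 19.9833
3 1 53.969 -0.1352 0.9912 1.2133 20.0667
3 1 51.704 -0.1676 1.0391 1.4893 20.1500
3 1 49.429 -0.2491 1.0004 2.2493 20.2333
3 1 47.157 -0.1959 1.0392 1.7446 20.3167
3 1 44.882 -0.3087 1.0457 2.7641 20.4000
3 1 42.615 -0.2286 1.1513 2.0322 20.4833
3 1 40.347 -0.3008 1.1070 2.6802 20.5667
3 1 38.093 -0.4268 1.0989 3.8323 20.6500
3 1 35.836 -0.3900 1.0895 3.4763 20.7333
3 1 33.589 -0.4133 1.0676 3.6834 20.8167
3 1 31.346 -0.4273 1.0733 3.8234 20.9000
```

Call:
move_arm --commands "0 0 2 0.1 -3.5 0 0"

```text
t: 20.98
tool_pos: [0.5019, 0.1703, 0.2192]
orientation: [-0.603, 1.444, -0.178]
ft_force: [3.4, -0.1, -4.2]
grip_width: 0.0349
```

```bash
python3 l.py 3 1
```

```text
lean 29.1 c 109.1 -2.3 0.4 Fu 3.2 t 21.0 fix wx -0.27 wy 0.45
```

Call:
move_arm --commands "0 0 2 0.1 -3.5 0 0"

```text
t: 21.07
tool_pos: [0.5029, 0.1668, 0.2211]
orientation: [-0.574, 1.453, -0.148]
ft_force: [5.0, 1.8, -6.1]
grip_width: 0.0346
```

```bash
python3 l.py 3 1
```

```text
lean 26.9 c 109.0 -2.3 0.3 Fu 5.3 t 21.1 fix wx -0.28 wy 0.51
```

Call:
move_arm --commands "0 0 2 0.1 -3.4 0 0"

```text
t: 21.15
tool_pos: [0.5039, 0.1632, 0.2229]
orientation: [-0.546, 1.462, -0.118]
ft_force: [4.9, 1.6, -5.7]
grip_width: 0.035
```

```bash
python3 l.py 3 1
```

```text
lean 24.7 c 108.9 -2.4 0.3 Fu 5.2 t 21.1 fix wx -0.29 wy 0.57
```

Call:
move_arm --commands "0 0 2 0.1 -3.4 0 0"

```text
t: 21.23
tool_pos: [0.5049, 0.1596, 0.2245]
orientation: [-0.517, 1.471, -0.088]
ft_force: [4.2, 1.7, -6.9]
grip_width: 0.0348
```

```bash
python3 l.py 3 1
```

```text
lean 22.6 c 108.8 -2.4 0.3 Fu 4.5 t 21.2 fix wx -0.29 wy 0.63
```

Call:
move_arm --commands "0 0 2 0.1 -3.4 0 0"

```text
t: 21.32
tool_pos: [0.5058, 0.156, 0.226]
orientation: [-0.489, 1.48, -0.058]
ft_force: [5.2, 2.6, -7.1]
grip_width: 0.0348
```

```bash
python3 l.py 3 1
```

```text
lean 20.4 c 108.7 -2.5 0.2 Fu 5.7 t 21.3 fix wx -0.29 wy 0.68
```

Call:
move_arm --commands "0 0 2 0.1 -3.4 0 0"

```text
t: 21.4
tool_pos: [0.5068, 0.1522, 0.2274]
orientation: [-0.46, 1.487, -0.028]
ft_force: [6.0, 2.4, -6.8]
grip_width: 0.035
```

```bash
python3 l.py 3 1
```

```text
lean 18.2 c 108.6 -2.5 0.2 Fu 6.4 t 21.4 fix wx -0.29 wy 0.75
```

Call:
move_arm --commands "0 0 2 0.1 -3.4 0 0"

```text
t: 21.48
tool_pos: [0.5078, 0.1485, 0.2286]
orientation: [-0.431, 1.495, 0.001]
ft_force: [6.1, 2.2, -7.3]
grip_width: 0.0346
```

```bash
python3 l.py 3 1
```

```text
lean 16.1 c 108.5 -2.6 0.2 Fu 6.5 t 21.5 fix wx -0.29 wy 0.81
```

Call:
move_arm --commands "0 0 2 0.1 -3.4 0 0"

```text
t: 21.57
tool_pos: [0.5088, 0.1447, 0.2296]
orientation: [-0.403, 1.502, 0.031]
ft_force: [6.8, 2.8, -7.0]
grip_width: 0.0347
```

```bash
python3 l.py 3 1;python3 fit.py; tail -8 log2.txt; python3 s.py
```

```text
lean 13.9 c 108.4 -2.6 0.1 Fu 7.3 t 21.6 fix wx -0.28 wy 0.87
all n 54 k 0.135+-0.018 G 0.387 bottom 40.3 +- 6.2 rms 0.186
k.1 n 54 k 0.150+-0.000 G 0.368 bottom 34.1 +- 6.8 rms 0.204
k.2 n 54 k 0.150+-0.000 G 0.416 bottom 48.7 +- 6.8 rms 0.206
grip1 n 13 k 0.109+-0.061 G 0.302 bottom 12.1 +- 23.2 rms 0.133
grip2 n 20 k 0.098+-0.055 G 0.394 bottom 55.0 +- 16.7 rms 0.243
grip3 n 21 k 0.030+-0.031 G 0.326 bottom -20.7 +- 21.7 rms 0.087
3 1 29.133 -0.1372 0.7244 1.1719 20.9833
3 1 26.932 -0.3460 0.7267 3.0640 21.0667
3 1 24.740 -0.2868 0.6394 2.5225 21.1500
3 1 22.560 -0.3515 0.7155 3.0903 21.2333
3 1 20.383 -0.3925 0.6471 3.4677 21.3167
3 1 18.216 -0.3054 0.5153 2.6684 21.4000
3 1 16.051 -0.2747 0.5233 2.3675 21.4833
3 1 13.900 -0.2837 0.4112 2.4604 21.5667
t 21.57 lean 13.90 C in tool mm [ 1.084e+02 -2.600e+00  1.000e-01] zerr tool(y,x).u 0.005 0.015 F [ 6.77  2.8  -6.99] M [ 0.039  1.338 -0.266] tau_u(Fxr) -0.284 tau+M 0.127 Fuvz [ 7.28  0.8  -6.99] w 0.0347
 pos [0.5088 0.1447 0.2296] q [-0.58  0.36  0.15  1.95  0.25  0.88 -0.32] qd 0.591
fix wx -0.28 wy 0.87 dz after fix 1.8
```

```bash
cat > fk.py <<'E'
import json,numpy as np
from scipy.spatial.transform import Rotation as R
from scipy.optimize import least_squares
D=[json.loads(l) for l in open("log.jsonl")]
def chain(q,p):
    # p: base yaw, l1(z shoulder), l2(upper), l3(fore), l4(wrist->TCP), flange roll, xoffs
    Z=[]; P=[]; T=R.from_euler('z',p[0]).as_matrix(); pos=np.array([0,0,p[1]])
    L=[0,p[2],0,p[3],0,0,0]
    # joints: z y z y z y z ; upper length after j3 (along z), fore after j5
    ax='zyzyzyz'
    for i in range(7):
        Z.append(T[:,'xyz'.index(ax[i])].copy()); P.append(pos.copy())
        T=T@R.from_euler(ax[i],q[i]).as_matrix()
        if i==2: pos=pos+T[:,2]*p[2]+T[:,0]*p[6]
        if i==4: pos=pos+T[:,2]*p[3]+T[:,0]*p[7]
        if i==5: pos=pos+T[:,0]*p[8]
    W=pos; pos=pos+T[:,2]*p[4]
    T=T@R.from_euler('z',p[5]).as_matrix()
    # tool x = flange z
    TT=np.stack([T[:,2],T[:,0],T[:,1]],1)
    return np.array(Z),np.array(P),pos,TT
def resid(p):
    r=[]
    for o in D:
        _,_,pos,T=chain(o["joints"],p); M=R.from_rotvec(o["orientation"]).as_matrix()
        r+=list((pos-o["tool_pos"])*10)+list((T-M).ravel())
    return r
def fit():
    best=None
    for y in (0,1.57,3.14,-1.57):
        for f in (0,1.57,3.14,-1.57):
            s=least_squares(resid,[y,.3,.4,.4,.2,f,0,0,0])
            if best is None or s.cost<best.cost: best=s
    return best
if __name__=="__main__":
    s=fit(); print(s.cost,s.x.round(4),np.abs(s.fun).max()); np.save("fk.npy",s.x)
E
python3 fk.py
```

```text
0.23641045244416653 [ 3.6607  0.0071 -0.6124 -0.4125 -0.5845  4.6855  0.0556  0.0372  0.0466] 0.14136926392768173
```

```bash
cat > fk.py <<'E'
import json,numpy as np,itertools
from scipy.spatial.transform import Rotation as R
from scipy.optimize import least_squares
D=[json.loads(l) for l in open("log.jsonl")]
def chain(q,p,S):
    q=np.array(q)*S
    Z=[]; P=[]; T=R.from_euler('z',p[0]).as_matrix(); pos=np.array([0,0,p[1]])
    ax='zyzyzyz'
    for i in range(7):
        Z.append(S[i]*T[:,'xyz'.index(ax[i])]); P.append(pos.copy())
        T=T@R.from_euler(ax[i],q[i]).as_matrix()
        if i==2: pos=pos+T[:,2]*p[2]+T[:,0]*p[6]
        if i==4: pos=pos+T[:,2]*p[3]+T[:,0]*p[7]
        if i==5: pos=pos+T[:,0]*p[8]
    pos=pos+T[:,2]*p[4]
    T=T@R.from_euler('z',p[5]).as_matrix()
    return np.array(Z),np.array(P),pos,np.stack([T[:,2],T[:,0],T[:,1]],1)
if __name__=="__main__":
    DD=D[::6]
    def resid(p,S,DD,w=10):
        r=[]
        for o in DD:
            _,_,pos,T=chain(o["joints"],p,S); M=R.from_rotvec(o["orientation"]).as_matrix()
            r+=list((pos-o["tool_pos"])*w)+list((T-M).ravel())
        return r
    res=[]
    for S in itertools.product((1,-1),repeat=7):
        if S[1]*S[3]<0 or S[1]*S[5]<0 or S[1]<0: continue
        b=min((least_squares(lambda v:resid([v[0],0,0,0,0,v[1],0,0,0],S,DD,0),[y,f],max_nfev=15) for y in (0,3.14) for f in (0,1.57,3.14,-1.57)),key=lambda s:s.cost)
        res.append((b.cost,S,b.x))
    res.sort(key=lambda t:t[0]); print([(round(a,4),b) for a,b,_ in res[:4]])
    c,S,v=res[0]
    s=least_squares(resid,[v[0],.3,.4,.4,.2,v[1],0,0,0],args=(S,D)); print(s.cost,s.x.round(4),np.abs(s.fun).max(),S); np.save("fk.npy",s.x); np.save("S.npy",S)
E
python3 fk.py
```

```text
[(np.float64(0.0), (-1, 1, -1, 1, -1, 1, -1)), (np.float64(0.0017), (1, 1, 1, 1, 1, 1, 1)), (np.float64(0.2937), (1, 1, -1, 1, -1, 1, 1)), (np.float64(0.3324), (-1, 1, 1, 1, 1, 1, -1))]
0.020504973645512643 [-0.0251  0.4148  0.4708  0.5561  0.2262  1.5517  0.016   0.0505  0.0327] 0.038713472442863106 (-1, 1, -1, 1, -1, 1, -1)
```

```bash
cat > fk2.py <<'E'
import json,numpy as np
from scipy.spatial.transform import Rotation as R
S=np.load("S.npy"); pf=np.load("fk.npy")
D=[json.loads(l) for l in open("log.jsonl")]
def frames(q,yaw,roll):
    q=np.array(q)*S; T=R.from_euler('z',yaw).as_matrix(); Ts=[T]; Z=[]
    for i,a in enumerate('zyzyzyz'):
        Z.append(S[i]*T[:,'xyz'.index(a)]); T=T@R.from_euler(a,q[i]).as_matrix(); Ts.append(T)
    T=T@R.from_euler('z',roll).as_matrix()
    return Ts,np.array(Z),np.stack([T[:,2],T[:,0],T[:,1]],1)
from scipy.optimize import least_squares
def ro(v): return np.concatenate([(frames(o["joints"],*v)[2]-R.from_rotvec(o["orientation"]).as_matrix()).ravel() for o in D])
v=least_squares(ro,[pf[0],pf[5]]).x
# positions linear in offsets after joints 0..7
A=[];b=[]
for o in D:
    Ts,_,_=frames(o["joints"],*v); A.append(np.hstack(Ts)); b.append(o["tool_pos"])
A=np.vstack(A); b=np.concatenate(b)
lam=1e-3
x=np.linalg.solve(A.T@A+lam**2*np.eye(24),A.T@b)
if __name__=="__main__":
    print(v,np.abs(ro(v)).max(),np.abs(A@x-b).max()); print(x.reshape(8,3).round(3)); print(np.linalg.svd(A)[1].round(3))
E
python3 fk2.py
```

```text
[9.82560336e-16 1.57079633e+00] 1.1102230246251565e-15 1.1018775391891111e-05
[[ 0.     0.     0.173]
 [-0.001 -0.007  0.173]
 [ 0.    -0.007  0.252]
 [-0.001 -0.006  0.252]
 [-0.001 -0.006  0.235]
 [ 0.    -0.     0.235]
 [-0.    -0.     0.143]
 [-0.    -0.     0.143]]
[1.7584e+01 1.7549e+01 1.7503e+01 2.3560e+00 1.9990e+00 1.6510e+00
 3.4100e-01 2.3700e-01 1.2900e-01 7.2000e-02 5.3000e-02 2.7000e-02
 2.2000e-02 1.5000e-02 1.4000e-02 9.0000e-03 8.0000e-03 0.0000e+00
 0.0000e+00 0.0000e+00 0.0000e+00 0.0000e+00 0.0000e+00 0.0000e+00]
```

```bash
cat > wr.py <<'E'
import json,numpy as np
from fk2 import *
LW=float(x.reshape(8,3)[6:,2].sum())
A_=[];b_=[]
for o in D:
    if o["tag"][0]=='r': pass
    Ts,Z,T=frames(o["joints"],*v); X=T[:,0]; F=np.array(o["ft_force"]); M=np.array(o["wrist_torque"]); tq=np.array(o["joint_torque"]); qd=np.array(o["joint_velocities"])
    for j in (4,5,6):
        z=Z[j]; e=np.zeros(3); e[j-4]=qd[j]
        A_.append(np.r_[z@np.cross(X,F), z@np.cross(X,[0,0,-1]), e]); b_.append(-tq[j]-z@M)
A_=np.array(A_);b_=np.array(b_)
s,rr,_,_=np.linalg.lstsq(A_,b_,rcond=None); res=b_-A_@s
sd=np.sqrt(np.diag(np.linalg.inv(A_.T@A_))*res.var())
print("LW",LW,"L(W->ref)",s[0],"extra grav",s[1],"visc",s[2:],"sd",sd.round(3))
print(res.reshape(-1,3).std(0)); print(res.reshape(-1,3).round(2)[-14:])
E
python3 wr.py
```

```text
LW 0.28535191021968476 L(W->ref) 0.12185995568683992 extra grav 4.145028390890539 visc [1.4260128  1.13647231 1.34495237] sd [0.006 0.042 0.101 0.13  0.071]
[0.14561626 0.20321446 0.06727569]
[[-0.11  0.04 -0.01]
 [ 0.06 -0.11 -0.02]
 [ 0.1   0.07  0.04]
 [ 0.12 -0.06  0.03]
 [ 0.03  0.04  0.  ]
 [ 0.08  0.01  0.01]
 [ 0.09 -0.21  0.02]
 [ 0.03  0.01  0.03]
 [ 0.04 -0.04  0.05]
 [ 0.19 -0.15  0.01]
 [ 0.16 -0.05  0.02]
 [ 0.06 -0.12  0.07]
 [ 0.09 -0.18  0.04]
 [ 0.07 -0.12  0.06]]
```

```bash
cat > est.py <<'E'
import json,sys,numpy as np
from h import C,U,V
from fk2 import *
from scipy.optimize import least_squares
LW=float(x.reshape(8,3)[6:,2].sum()); K=float(sys.argv[1]) if len(sys.argv)>1 else .159
Bs=1.04
OFF={'2':0,'2b':0,'3':.5,'4':float(open('off4').read()) if __import__('os').path.exists('off4') else 0}
G=[]
for o in D:
    Ts,Z,T=frames(o["joints"],*v); X=T[:,0]; p=np.array(o["tool_pos"]); ref=p-K*X; W=p-LW*X
    o.update(Z=Z,X=X,ref=ref,W=W,F=np.array(o["ft_force"]),M=np.array(o["wrist_torque"]),tq=np.array(o["joint_torque"]),qd=np.array(o["joint_velocities"]))
    o["Mh"]=o["M"]-Bs*np.cross(X,[0,0,-1])   # sign checked below
# calibrate visc + gravity for j5-7 and j1 visc given K
A_=[];b_=[];A1=[];b1=[]
for o in D:
    for j in (4,5,6):
        z=o["Z"][j]; e=np.zeros(3); e[j-4]=o["qd"][j]
        A_.append(np.r_[z@np.cross(o["X"],[0,0,-1]),e]); b_.append(-o["tq"][j]-z@(o["M"]+np.cross(o["ref"]-o["W"],o["F"])))
    z=o["Z"][0]; A1.append([o["qd"][0]]); b1.append(-o["tq"][0]-z@(o["Mh"]+np.cross(o["ref"],o["F"])))
rob=lambda A,b: least_squares(lambda s:np.array(b)-np.array(A)@s,np.zeros(np.array(A).shape[1]),loss='soft_l1',f_scale=.1).x
s=rob(A_,b_); s1=rob(A1,b1)
r1=np.array(b1)-np.array(A1)@s1
free=[o for o in D if o["tag"][0]=='f']
print("sens free M-B:",[round(float(o["Mh"]@U),3) for o in free],"visc",s.round(2),s1.round(2),"j1 resid std %.3f"%r1.std())
out=[]
for i,o in enumerate(D):
    A=[];b=[]
    for a in range(3):
        e=np.zeros(6); e[a]=1; A.append(e/.6); b.append(o["F"][a]/.6)
    cr=lambda r:np.array([[0,-r[2],r[1]],[r[2],0,-r[0]],[-r[1],r[0],0]])
    # unknown: F, Mc (about C). M_ref = Mc - (ref-C) x F
    Rm=-cr(o["ref"]-C)
    for a in range(3):
        e=np.zeros(6); e[3+a]=1; e[:3]=Rm[a]; A.append(e/.03); b.append(o["Mh"][a]/.03)
    Rw=-cr(o["W"]-C)
    for j in (4,5,6):
        z=o["Z"][j]; m=-o["tq"][j]-z@np.cross(o["X"],[0,0,-1])*(s[0]+Bs)-s[1+j-4]*o["qd"][j]
        e=np.r_[z@Rw,z]; A.append(e/.05); b.append(m/.05)
    if True:
        z=o["Z"][0]; e=np.r_[z@(-cr(-C)),z]; A.append(e/.25); b.append((-o["tq"][0]-s1[0]*o["qd"][0])/.25)
    A=np.array(A);b=np.array(b); w,*_=np.linalg.lstsq(A,b,rcond=None); cov=np.linalg.inv(A.T@A)
    out.append((o["tag"],o["lean"],w[3:]@U,np.sqrt(U@cov[3:,3:]@U),w[:3],np.abs(A@w-b).max()))
if __name__=="__main__":
    gr,d,ph,y=[],[],[],[]
    for t,le,ta,sd,F,mx in out:
        if t[0] in OFF and t[0]!='2b' and t[1]!='0': gr.append(t[0]); d.append(float(t[1])); ph.append(le+OFF[t[0]]); y.append(ta)
    n=len(y)
    import os
    L1=np.loadtxt("log.txt")
    early=[(1,)+(dd,a-89.35,m-Bs*np.sin(np.radians(a))+f*(1+K/.111)) for dd,a,f,m,t in L1]
    for l in open("log2.txt"):
        p=l.split()
        if p[0]=='2' and float(p[6])<15.5: early.append(('2',float(p[1]),float(p[2]),float(p[4])-Bs*np.sin(np.radians(float(p[2])))+float(p[3])-K*float(p[5])))
    d=np.array(d+[e[1] for e in early]);ph=np.radians(np.array(ph+[e[2] for e in early]));y=np.array(y+[e[3] for e in early]); gr=gr+['e']*len(early)
    sg=np.array([.09]*n+[.16]*len(early))
    def go(sel,drag=True,Gp=True):
        def fun(q):
            r=(y+q[2]*d-q[0]*np.cos(ph)-q[1]*np.sin(ph))[sel]/sg[sel]
            e=[(q[2]-.34)/.01]
            if Gp: e.append((np.hypot(q[0],q[1])-.265)/.03)
            return r,e
        def f2(q):
            r,e=fun(q); r=np.sign(r)*np.sqrt(2*(np.sqrt(1+r**2/4)-1)*2)  # soft-L1
            return np.r_[r,e]
        S_=least_squares(f2,[-.2,.2,.34]); q=S_.x; cov=np.linalg.inv(S_.jac.T@S_.jac); Gm=np.hypot(q[0],q[1]); g=np.array([-q[1],q[0],0])/Gm**2
        r,_=fun(q)
        print("n %d G %.3f drag %.3f bottom %.1f +- %.1f  rms/sig %.2f"%(sel.sum(),Gm,q[2],np.degrees(np.arctan2(-q[0],q[1])),np.degrees(np.sqrt(g@cov@g)),r.std()))
        return q
    gr=np.array(gr); al=np.ones(len(y),bool)
    print("all"); go(al,Gp=False); q=go(al)
    print("late only"); go(gr!='e',Gp=False); go(gr!='e')
    if '-v' in sys.argv:
        for i in range(len(y)): print(gr[i],int(d[i]),np.degrees(ph[i]).round(1),"tau %.3f g %.3f pred %.3f"%(y[i],y[i]+.34*d[i],q[0]*np.cos(ph[i])+q[1]*np.sin(ph[i])), "sd %.3f max %.1f"%(out[i][3],out[i][5]) if i<0 else "")
        print("sd",out[5][3])
E
python3 est.py .159 -v; python3 est.py .15; python3 est.py .17
```

```text
sens free M-B: [-0.019, -0.004] visc [4.1  1.35 1.28 1.35] [5.14] j1 resid std 0.846
all
n 54 G 0.360 drag 0.343 bottom 40.5 +- 3.9  rms/sig 2.82
n 54 G 0.284 drag 0.342 bottom 41.0 +- 4.9  rms/sig 2.78
late only
n 32 G 0.287 drag 0.344 bottom 41.2 +- 5.2  rms/sig 3.55
n 32 G 0.267 drag 0.344 bottom 41.4 +- 5.6  rms/sig 3.54
2 -1 21.1 tau -0.010 g -0.350 pred -0.096 
2 -1 25.3 tau 0.477 g 0.137 pred -0.077 
2 -1 29.6 tau 0.319 g -0.021 pred -0.056 
2 -1 33.8 tau 0.591 g 0.251 pred -0.036 
2 -1 37.9 tau 0.419 g 0.079 pred -0.015 
2 -1 42.1 tau 0.395 g 0.055 pred 0.006 
2 -1 46.2 tau 0.347 g 0.007 pred 0.026 
2 -1 50.5 tau 0.581 g 0.241 pred 0.047 
2 -1 54.8 tau 0.604 g 0.264 pred 0.068 
2 -1 59.1 tau -1.281 g -1.621 pred 0.088 
2 -1 63.4 tau 0.429 g 0.089 pred 0.109 
3 1 58.9 tau -0.304 g 0.036 pred 0.088 
3 1 56.7 tau -0.284 g 0.056 pred 0.077 
3 1 54.5 tau -0.265 g 0.075 pred 0.066 
3 1 52.2 tau -0.279 g 0.061 pred 0.055 
3 1 49.9 tau -0.395 g -0.055 pred 0.044 
3 1 47.7 tau -0.312 g 0.028 pred 0.033 
3 1 45.4 tau -0.427 g -0.087 pred 0.022 
3 1 43.1 tau -0.190 g 0.150 pred 0.011 
3
[... 1473 characters left out ...]
6 g -0.214 pred -0.126 
sd 0.10199384084526662
sens free M-B: [-0.019, -0.004] visc [4.1  1.34 1.18 1.35] [5.16] j1 resid std 0.840
all
n 54 G 0.340 drag 0.341 bottom 38.0 +- 4.1  rms/sig 2.82
n 54 G 0.280 drag 0.341 bottom 38.1 +- 5.0  rms/sig 2.79
late only
n 32 G 0.218 drag 0.343 bottom 37.5 +- 6.7  rms/sig 3.52
n 32 G 0.262 drag 0.343 bottom 37.7 +- 5.6  rms/sig 3.55
sens free M-B: [-0.019, -0.004] visc [4.11 1.36 1.39 1.35] [5.11] j1 resid std 0.854
all
n 54 G 0.388 drag 0.345 bottom 43.2 +- 3.7  rms/sig 2.81
n 54 G 0.290 drag 0.344 bottom 44.5 +- 4.9  rms/sig 2.77
late only
n 32 G 0.380 drag 0.345 bottom 44.0 +- 4.2  rms/sig 3.57
n 32 G 0.273 drag 0.346 bottom 46.0 +- 5.6  rms/sig 3.52
```

Call:
move_arm --commands "0 0.1 -1 0.4 1.9 0.2 0;0 0.1 -2 0.4 3.8 0.2 0;0 0.1 -2 0.4 3.8 0.2 0"

```text
t: 21.82
tool_pos: [0.5072, 0.1515, 0.2275]
orientation: [-0.458, 1.487, -0.035]
ft_force: [3.0, 2.6, -2.8]
grip_width: 0.0344
```

```bash
python3 l.py 3 -1
```

```text
lean 18.4 c 108.5 -1.3 0.2 Fu 3.6 t 21.8 fix wx -0.62 wy 0.70
```

Call:
move_arm --commands "0 0.1 -2 0.3 3.8 0.1 0"

```text
t: 21.9
tool_pos: [0.5062, 0.1549, 0.2263]
orientation: [-0.485, 1.48, -0.062]
ft_force: [4.0, 1.8, -4.1]
grip_width: 0.0348
```

```bash
python3 l.py 3 -1
```

```text
lean 20.4 c 108.6 -1.3 0.2 Fu 4.3 t 21.9 fix wx -0.57 wy 0.66
```

Call:
move_arm --commands "0 0.1 -2 0.3 3.8 0.1 0"

```text
t: 21.98
tool_pos: [0.5053, 0.1583, 0.225]
orientation: [-0.511, 1.472, -0.088]
ft_force: [2.0, 0.1, -3.8]
grip_width: 0.0349
```

```bash
python3 l.py 3 -1
```

```text
lean 22.4 c 108.7 -1.3 0.2 Fu 2.0 t 22.0 fix wx -0.52 wy 0.61
```

Call:
move_arm --commands "0 0.1 -2 0.3 3.8 0.1 0"

```text
t: 22.07
tool_pos: [0.5044, 0.1617, 0.2235]
orientation: [-0.538, 1.464, -0.115]
ft_force: [2.5, 0.3, -3.1]
grip_width: 0.0349
```

```bash
python3 l.py 3 -1
```

```text
lean 24.4 c 108.8 -1.3 0.3 Fu 2.4 t 22.1 fix wx -0.47 wy 0.56
```

Call:
move_arm --commands "0 0.1 -2 0.3 3.8 0.1 0"

```text
t: 22.15
tool_pos: [0.5035, 0.165, 0.222]
orientation: [-0.565, 1.455, -0.142]
ft_force: [1.5, 1.0, -3.1]
grip_width: 0.0345
```

```bash
python3 l.py 3 -1; python3 s.py; tail -3 log2.txt
```

```text
lean 26.4 c 108.9 -1.2 0.3 Fu 1.7 t 22.1 fix wx -0.43 wy 0.51
t 22.15 lean 26.38 C in tool mm [108.9  -1.2   0.3] zerr tool(y,x).u 0.008 0.009 F [ 1.46  0.99 -3.09] M [0.787 1.099 0.24 ] tau_u(Fxr) -0.206 tau+M 0.857 Fuvz [ 1.68  0.55 -3.09] w 0.0345
 pos [0.5035 0.165  0.222 ] q [-0.76  0.43  0.2   1.92  0.44  0.97 -0.58] qd 0.425
fix wx -0.43 wy 0.51 dz after fix 1.3
3 -1 22.376 -0.1135 1.0370 0.9987 21.9833
3 -1 24.378 -0.1018 1.0626 0.9001 22.0667
3 -1 26.376 -0.2058 1.0626 1.8610 22.1500
```

Call:
move_arm --commands "0 0.1 -2 0.2 4.1 0.1 0"

```text
t: 22.23
tool_pos: [0.5026, 0.1683, 0.2202]
orientation: [-0.591, 1.447, -0.17]
ft_force: [1.9, -0.6, -4.1]
grip_width: 0.035
```

```bash
python3 l.py 3 -1
```

```text
lean 28.4 c 108.9 -1.3 0.3 Fu 1.7 t 22.2 fix wx -0.41 wy 0.45
```

Call:
move_arm --commands "0 0.1 -2 0.2 4.1 0.1 0"

```text
t: 22.32
tool_pos: [0.5018, 0.1714, 0.2184]
orientation: [-0.617, 1.438, -0.197]
ft_force: [0.9, 0.4, -2.1]
grip_width: 0.0346
```

```bash
python3 l.py 3 -1
```

```text
lean 30.4 c 109.0 -1.2 0.4 Fu 0.9 t 22.3 fix wx -0.39 wy 0.40
```

Call:
move_arm --commands "0 0.1 -2 0.2 4.1 0.1 0"

```text
t: 22.4
tool_pos: [0.501, 0.1746, 0.2165]
orientation: [-0.643, 1.429, -0.224]
ft_force: [0.3, -1.4, -1.8]
grip_width: 0.0349
```

```bash
python3 l.py 3 -1
```

```text
lean 32.4 c 109.1 -1.1 0.4 Fu -0.1 t 22.4 fix wx -0.38 wy 0.34
```

Call:
move_arm --commands "0 0.1 -2 0.2 4.1 0.1 0"

```text
t: 22.48
tool_pos: [0.5001, 0.1776, 0.2145]
orientation: [-0.669, 1.419, -0.252]
ft_force: [0.3, -1.4, -1.2]
grip_width: 0.0351
```

```bash
python3 l.py 3 -1
```

```text
lean 34.4 c 109.2 -1.1 0.4 Fu -0.0 t 22.5 fix wx -0.35 wy 0.27
```

Call:
move_arm --commands "0 0.1 -2 0.2 4 0.1 0"

```text
t: 22.57
tool_pos: [0.4994, 0.1806, 0.2123]
orientation: [-0.694, 1.409, -0.279]
ft_force: [-0.4, 0.4, -1.2]
grip_width: 0.0345
```

```bash
python3 l.py 3 -1
```

```text
lean 36.4 c 109.3 -1.0 0.4 Fu -0.3 t 22.6 fix wx -0.33 wy 0.22
```

Call:
move_arm --commands "0 0.1 -2 0.2 4 0.1 0"

```text
t: 22.65
tool_pos: [0.4986, 0.1835, 0.2101]
orientation: [-0.72, 1.399, -0.306]
ft_force: [-0.6, -1.6, -1.9]
grip_width: 0.0348
```

```bash
python3 l.py 3 -1
```

```text
lean 38.4 c 109.3 -1.0 0.5 Fu -1.1 t 22.6 fix wx -0.30 wy 0.15
```

Call:
move_arm --commands "0 0.1 -2 0.2 4 0.1 0"

```text
t: 22.73
tool_pos: [0.4978, 0.1864, 0.2077]
orientation: [-0.745, 1.389, -0.334]
ft_force: [-1.0, -1.8, -1.6]
grip_width: 0.0349
```

```bash
python3 l.py 3 -1
```

```text
lean 40.4 c 109.4 -1.0 0.5 Fu -1.5 t 22.7 fix wx -0.28 wy 0.09
```

Call:
move_arm --commands "0 0.1 -2 0.2 4 0.1 0"

```text
t: 22.82
tool_pos: [0.4971, 0.1892, 0.2052]
orientation: [-0.771, 1.378, -0.362]
ft_force: [-1.5, -1.4, -0.2]
grip_width: 0.0347
```

```bash
python3 l.py 3 -1; tail -8 log2.txt
```

```text
lean 42.4 c 109.5 -0.9 0.6 Fu -1.9 t 22.8 fix wx -0.28 wy 0.02
3 -1 28.386 -0.1091 0.8527 0.9525 22.2333
3 -1 30.397 -0.1312 0.9206 1.1836 22.3167
3 -1 32.399 0.0220 0.9625 -0.2253 22.4000
3 -1 34.401 0.0476 0.9326 -0.4539 22.4833
3 -1 36.389 -0.1260 0.9986 1.1468 22.5667
3 -1 38.376 -0.0134 1.0580 0.1014 22.6500
3 -1 40.373 0.0068 1.0523 -0.0819 22.7333
3 -1 42.420 0.0616 0.9842 -0.5688 22.8167
```

Good, low forces now; stop the wy correction and go on to ~70.

Call:
move_arm --commands "0 0.04 -2 0.1 4 0 0"

```text
t: 22.9
tool_pos: [0.4963, 0.192, 0.2025]
orientation: [-0.797, 1.365, -0.391]
ft_force: [-0.9, -2.4, -1.4]
grip_width: 0.0346
```

```bash
python3 l.py 3 -1
```

```text
lean 44.5 c 109.5 -0.8 0.6 Fu -1.5 t 22.9 fix wx -0.27 wy -0.00
```

Call:
move_arm --commands "0 0.04 -2 0.1 4 0 0"

```text
t: 22.98
tool_pos: [0.4956, 0.1948, 0.1996]
orientation: [-0.824, 1.352, -0.42]
ft_force: [-1.4, -2.3, -0.3]
grip_width: 0.0347
```

```bash
python3 l.py 3 -1
```

```text
lean 46.7 c 109.6 -0.8 0.6 Fu -2.0 t 23.0 fix wx -0.26 wy -0.03
```

Call:
move_arm --commands "0 0.04 -2 0.1 4 0 0"

```text
t: 23.07
tool_pos: [0.4948, 0.1975, 0.1966]
orientation: [-0.851, 1.339, -0.45]
ft_force: [-1.3, -1.9, -0.8]
grip_width: 0.035
```

```bash
python3 l.py 3 -1
```

```text
lean 48.9 c 109.7 -0.7 0.6 Fu -1.8 t 23.1 fix wx -0.25 wy -0.06
```

Call:
move_arm --commands "0 0.04 -2 0.1 4 0 0"

```text
t: 23.15
tool_pos: [0.4941, 0.2001, 0.1934]
orientation: [-0.878, 1.324, -0.48]
ft_force: [-1.4, -2.7, 0.9]
grip_width: 0.0347
```

```bash
python3 l.py 3 -1
```

```text
lean 51.1 c 109.7 -0.6 0.6 Fu -2.1 t 23.1 fix wx -0.23 wy -0.09
```

Call:
move_arm --commands "0 0.04 -2 0.1 4 0 0"

```text
t: 23.23
tool_pos: [0.4934, 0.2026, 0.1901]
orientation: [-0.906, 1.31, -0.511]
ft_force: [-2.0, -2.7, -0.2]
grip_width: 0.035
```

```bash
python3 l.py 3 -1
```

```text
lean 53.3 c 109.8 -0.6 0.6 Fu -2.6 t 23.2 fix wx -0.20 wy -0.12
```

Call:
move_arm --commands "0 0.04 -2 0.1 4 0 0"

```text
t: 23.32
tool_pos: [0.4928, 0.205, 0.1867]
orientation: [-0.933, 1.294, -0.541]
ft_force: [-1.4, -3.0, 1.1]
grip_width: 0.0345
```

```bash
python3 l.py 3 -1
```

```text
lean 55.6 c 109.9 -0.5 0.7 Fu -2.2 t 23.3 fix wx -0.18 wy -0.14
```

Call:
move_arm --commands "0 0.04 -2 0.1 4 0 0"

```text
t: 23.4
tool_pos: [0.4921, 0.2073, 0.1832]
orientation: [-0.96, 1.278, -0.572]
ft_force: [-0.9, -2.0, 1.1]
grip_width: 0.0346
```

```bash
python3 l.py 3 -1
```

```text
lean 57.8 c 110.0 -0.4 0.7 Fu -1.4 t 23.4 fix wx -0.16 wy -0.16
```

Call:
move_arm --commands "0 0.04 -2 0.1 4 0 0"

```text
t: 23.48
tool_pos: [0.4915, 0.2094, 0.1796]
orientation: [-0.988, 1.262, -0.602]
ft_force: [-1.3, -3.0, 1.9]
grip_width: 0.0349
```

```bash
python3 l.py 3 -1
```

```text
lean 60.1 c 110.0 -0.3 0.7 Fu -2.1 t 23.5 fix wx -0.14 wy -0.17
```

Call:
move_arm --commands "0 0.04 -2 0.1 4 0 0"

```text
t: 23.57
tool_pos: [0.491, 0.2114, 0.1759]
orientation: [-1.015, 1.245, -0.633]
ft_force: [-2.2, -2.6, 0.5]
grip_width: 0.0349
```

```bash
python3 l.py 3 -1
```

```text
lean 62.4 c 110.1 -0.2 0.7 Fu -2.9 t 23.6 fix wx -0.12 wy -0.18
```

Call:
move_arm --commands "0 0.04 -2 0.1 4 0 0"

```text
t: 23.65
tool_pos: [0.4904, 0.2133, 0.1721]
orientation: [-1.042, 1.227, -0.663]
ft_force: [-1.0, -3.3, 1.4]
grip_width: 0.035
```

```bash
python3 l.py 3 -1; python3 s.py; python3 wr.py|head -2; for k in .15 .16 .17; do python3 est.py $k; done; python3 est.py .16 -v | grep '^3 -1'
```

```text
lean 64.6 c 110.1 -0.1 0.7 Fu -1.9 t 23.6 fix wx -0.10 wy -0.19
t 23.65 lean 64.65 C in tool mm [ 1.101e+02 -1.000e-01  7.000e-01] zerr tool(y,x).u 0.002 -0.003 F [-1.03 -3.29  1.42] M [0.859 0.422 0.681] tau_u(Fxr) 0.276 tau+M 1.219 Fuvz [-1.91 -2.87  1.42] w 0.0350
 pos [0.4904 0.2133 0.1721] q [-1.1   0.85  0.3   1.76  0.69  1.35 -0.99] qd 0.353
fix wx -0.10 wy -0.19 dz after fix 0.3
LW 0.28564532498406026 L(W->ref) 0.11993620509475163 extra grav 4.111023615336197 visc [1.45579005 1.26866027 1.31833531] sd [0.005 0.028 0.068 0.083 0.048]
[0.12476825 0.17285367 0.05680004]
sens free M-B: [-0.019, -0.004] visc [4.08 1.39 1.24 1.32] [5.26] j1 resid std 0.694
all
n 77 G 0.337 drag 0.341 bottom 38.0 +- 3.2  rms/sig 2.47
n 77 G 0.282 drag 0.340 bottom 37.9 +- 3.8  rms/sig 2.45
late only
n 55 G 0.262 drag 0.342 bottom 37.8 +- 4.2  rms/sig 2.85
n 55 G 0.265 drag 0.342 bottom 37.8 +- 4.1  rms/sig 2.85
sens free M-B: [-0.019, -0.004] visc [4.09 1.4  1.32 1.32] [5.23] j1 resid std 0.698
all
n 77 G 0.376 drag 0.344 bottom 40.2 +- 2.9  rms/sig 2.48
n 77 G 0.291 drag 0.343 bottom 40.5 +- 3.7  r
[... 702 characters left out ...]
red -0.059 
3 -1 30.9 tau 0.242 g -0.098 pred -0.049 
3 -1 32.9 tau 0.367 g 0.027 pred -0.039 
3 -1 34.9 tau 0.356 g 0.016 pred -0.029 
3 -1 36.9 tau 0.246 g -0.094 pred -0.018 
3 -1 38.9 tau 0.415 g 0.075 pred -0.008 
3 -1 40.9 tau 0.331 g -0.009 pred 0.002 
3 -1 42.9 tau 0.365 g 0.025 pred 0.012 
3 -1 45.0 tau 0.323 g -0.017 pred 0.023 
3 -1 47.2 tau 0.508 g 0.168 pred 0.034 
3 -1 49.4 tau 0.305 g -0.035 pred 0.045 
3 -1 51.6 tau 0.586 g 0.246 pred 0.056 
3 -1 53.8 tau 0.442 g 0.102 pred 0.067 
3 -1 56.1 tau 0.432 g 0.092 pred 0.078 
3 -1 58.3 tau 0.356 g 0.016 pred 0.089 
3 -1 60.6 tau 0.773 g 0.433 pred 0.100 
3 -1 62.9 tau 0.419 g 0.079 pred 0.111 
3 -1 65.1 tau 0.617 g 0.277 pred 0.121
```

Call:
move_arm --commands "0 0 1 0.1 -1.8 0 0;0 0 2.5 0.2 -4.6 0 0;0 0.03 2.5 0.2 -4.6 0 0"

```text
t: 23.9
tool_pos: [0.4915, 0.2092, 0.1801]
orientation: [-0.979, 1.268, -0.59]
ft_force: [-0.4, -0.6, 0.6]
grip_width: 0.0346
```

```bash
python3 l.py 3 1
```

```text
lean 59.3 c 110.1 -1.3 0.7 Fu -0.6 t 23.9 fix wx -0.07 wy -0.13
```

Call:
move_arm --commands "0 0.04 2.5 0.2 -4.6 0 0"

```text
t: 23.98
tool_pos: [0.4923, 0.2067, 0.1842]
orientation: [-0.947, 1.287, -0.557]
ft_force: [0.1, -1.5, -0.6]
grip_width: 0.0347
```

```bash
python3 l.py 3 1
```

```text
lean 56.7 c 110.0 -1.4 0.7 Fu -0.4 t 24.0 fix wx -0.17 wy -0.18
```

Call:
move_arm --commands "0 0.04 2.5 0.2 -4.6 0 0"

```text
t: 24.07
tool_pos: [0.4931, 0.204, 0.1883]
orientation: [-0.913, 1.306, -0.522]
ft_force: [-0.1, -1.5, -2.4]
grip_width: 0.0352
```

```bash
python3 l.py 3 1
```

```text
lean 54.1 c 109.9 -1.4 0.8 Fu -0.5 t 24.1 fix wx -0.25 wy -0.21
```

Call:
move_arm --commands "0 0.05 2.5 0.2 -4.6 0 0"

```text
t: 24.15
tool_pos: [0.494, 0.2011, 0.1923]
orientation: [-0.88, 1.324, -0.487]
ft_force: [-0.9, -2.0, -2.2]
grip_width: 0.0347
```

```bash
python3 l.py 3 1
```

```text
lean 51.4 c 109.9 -1.5 0.8 Fu -1.4 t 24.1 fix wx -0.33 wy -0.23
```

Call:
move_arm --commands "0 0.06 2.5 0.2 -4.6 0 0"

```text
t: 24.23
tool_pos: [0.4948, 0.198, 0.1961]
orientation: [-0.847, 1.342, -0.451]
ft_force: [-1.9, -3.0, -3.6]
grip_width: 0.0349
```

```bash
python3 l.py 3 1
```

```text
lean 48.7 c 109.8 -1.7 0.8 Fu -2.6 t 24.2 fix wx -0.38 wy -0.25
```

Call:
move_arm --commands "0 0.06 2.5 0.2 -4.6 0 0"

```text
t: 24.32
tool_pos: [0.4958, 0.1947, 0.1999]
orientation: [-0.813, 1.359, -0.415]
ft_force: [-0.6, -2.6, -4.6]
grip_width: 0.0348
```

```bash
python3 l.py 3 1
```

```text
lean 46.1 c 109.7 -1.8 0.8 Fu -1.3 t 24.3 fix wx -0.42 wy -0.25
```

Call:
move_arm --commands "0 0.06 2.5 0.2 -4.6 0 0"

```text
t: 24.4
tool_pos: [0.4968, 0.1913, 0.2034]
orientation: [-0.78, 1.375, -0.379]
ft_force: [-0.1, -2.4, -4.3]
grip_width: 0.0345
```

```bash
python3 l.py 3 1
```

```text
lean 43.4 c 109.6 -1.9 0.8 Fu -0.7 t 24.4 fix wx -0.44 wy -0.24
```

Call:
move_arm --commands "0 0.06 2.5 0.2 -4.6 0 0"

```text
t: 24.48
tool_pos: [0.4978, 0.1877, 0.2067]
orientation: [-0.746, 1.391, -0.342]
ft_force: [-0.5, -2.9, -4.9]
grip_width: 0.0347
```

```bash
python3 l.py 3 1; tail -8 log2.txt
```

```text
lean 40.7 c 109.5 -2.0 0.8 Fu -1.3 t 24.5 fix wx -0.47 wy -0.22
3 1 59.294 0.0764 0.4329 -0.6946 23.9000
3 1 56.713 0.0272 0.7795 -0.2669 23.9833
3 1 54.074 -0.1221 0.7647 1.0770 24.0667
3 1 51.409 -0.0780 0.8112 0.6724 24.1500
3 1 48.733 -0.1368 0.7506 1.1827 24.2333
3 1 46.051 -0.1927 0.7567 1.6774 24.3167
3 1 43.373 -0.1502 0.7335 1.2895 24.4000
3 1 40.693 -0.1431 0.7095 1.2088 24.4833
```

Call:
move_arm --commands "0 0.03 2.5 0.2 -4.6 0 0"

```text
t: 24.57
tool_pos: [0.4988, 0.184, 0.2099]
orientation: [-0.712, 1.406, -0.306]
ft_force: [-0.9, -2.5, -5.2]
grip_width: 0.0345
```

```bash
python3 l.py 3 1
```

```text
lean 38.0 c 109.4 -2.1 0.8 Fu -1.6 t 24.6 fix wx -0.48 wy -0.18
```

Call:
move_arm --commands "0 0.03 2.5 0.2 -4.6 0 0"

```text
t: 24.65
tool_pos: [0.4999, 0.1801, 0.2129]
orientation: [-0.678, 1.42, -0.269]
ft_force: [0.1, -1.7, -5.4]
grip_width: 0.0344
```

```bash
python3 l.py 3 1
```

```text
lean 35.3 c 109.3 -2.2 0.8 Fu -0.3 t 24.6 fix wx -0.50 wy -0.13
```

Call:
move_arm --commands "0 0.03 2.5 0.2 -4.6 0 0"

```text
t: 24.73
tool_pos: [0.501, 0.176, 0.2157]
orientation: [-0.644, 1.434, -0.232]
ft_force: [-0.7, -1.7, -6.0]
grip_width: 0.0349
```

```bash
python3 l.py 3 1
```

```text
lean 32.7 c 109.2 -2.2 0.8 Fu -1.1 t 24.7 fix wx -0.52 wy -0.08
```

Call:
move_arm --commands "0 0.03 2.5 0.2 -4.6 0 0"

```text
t: 24.82
tool_pos: [0.5021, 0.1719, 0.2183]
orientation: [-0.61, 1.447, -0.196]
ft_force: [0.7, -0.8, -6.8]
grip_width: 0.0351
```

```bash
python3 l.py 3 1
```

```text
lean 30.0 c 109.1 -2.3 0.8 Fu 0.5 t 24.8 fix wx -0.53 wy -0.02
```

Call:
move_arm --commands "0 0.03 2.5 0.2 -4.6 0 0"

```text
t: 24.9
tool_pos: [0.5032, 0.1676, 0.2207]
orientation: [-0.575, 1.459, -0.159]
ft_force: [1.0, -2.1, -5.5]
grip_width: 0.0351
```

```bash
python3 l.py 3 1
```

```text
lean 27.3 c 108.9 -2.4 0.7 Fu 0.4 t 24.9 fix wx -0.54 wy 0.03
```

Call:
move_arm --commands "0 0.03 2.5 0.2 -4.6 0 0"

```text
t: 24.98
tool_pos: [0.5044, 0.1633, 0.2229]
orientation: [-0.541, 1.47, -0.122]
ft_force: [0.7, 0.1, -6.7]
grip_width: 0.0347
```

```bash
python3 l.py 3 1
```

```text
lean 24.6 c 108.8 -2.4 0.7 Fu 0.7 t 25.0 fix wx -0.55 wy 0.09
```

Call:
move_arm --commands "0 0.03 2.5 0.2 -4.6 0 0"

```text
t: 25.07
tool_pos: [0.5056, 0.1589, 0.2249]
orientation: [-0.506, 1.481, -0.086]
ft_force: [1.9, -0.6, -6.5]
grip_width: 0.0347
```

```bash
python3 l.py 3 1
```

```text
lean 22.0 c 108.7 -2.5 0.7 Fu 1.7 t 25.1 fix wx -0.55 wy 0.15
```

Call:
move_arm --commands "0 0.03 2.5 0.2 -4.6 0 0"

```text
t: 25.15
tool_pos: [0.5068, 0.1543, 0.2266]
orientation: [-0.471, 1.492, -0.049]
ft_force: [0.9, 0.0, -7.0]
grip_width: 0.0349
```

```bash
python3 l.py 3 1
```

```text
lean 19.3 c 108.6 -2.5 0.7 Fu 0.9 t 25.1 fix wx -0.56 wy 0.20
```

Call:
move_arm --commands "0 0.03 2.5 0.2 -4.6 0 0"

```text
t: 25.23
tool_pos: [0.5081, 0.1497, 0.2282]
orientation: [-0.436, 1.502, -0.013]
ft_force: [1.8, 0.4, -6.5]
grip_width: 0.0348
```

```bash
python3 l.py 3 1
```

```text
lean 16.7 c 108.5 -2.6 0.6 Fu 1.8 t 25.2 fix wx -0.56 wy 0.26
```

Call:
move_arm --commands "0 0.03 2.5 0.2 -4.6 0 0"

```text
t: 25.32
tool_pos: [0.5094, 0.1451, 0.2295]
orientation: [-0.401, 1.511, 0.024]
ft_force: [2.8, 0.5, -7.2]
grip_width: 0.0347
```

```bash
python3 l.py 3 1; tail -10 log2.txt; python3 wr.py|head -2; for k in .155 .165; do python3 est.py $k; done
```

```text
lean 14.0 c 108.3 -2.6 0.6 Fu 2.8 t 25.3 fix wx -0.56 wy 0.32
3 1 38.014 -0.1701 0.6814 1.4499 24.5667
3 1 35.339 -0.2048 0.6630 1.7671 24.6500
3 1 32.663 -0.2374 0.6181 2.0546 24.7333
3 1 29.987 -0.2960 0.6056 2.5787 24.8167
3 1 27.317 -0.0638 0.5742 0.4538 24.9000
3 1 24.647 -0.3098 0.4782 2.7083 24.9833
3 1 21.985 -0.1663 0.5177 1.3818 25.0667
3 1 19.323 -0.2424 0.4146 2.0768 25.1500
3 1 16.668 -0.2095 0.4524 1.7823 25.2333
3 1 14.017 -0.1701 0.3701 1.4007 25.3167
LW 0.28581562676070116 L(W->ref) 0.12016198570103073 extra grav 4.101532880676173 visc [1.42962638 1.24471808 1.34160262] sd [0.004 0.022 0.05  0.058 0.035]
[0.1142653  0.15560609 0.0524257 ]
sens free M-B: [-0.019, -0.004] visc [4.07 1.38 1.25 1.35] [5.2] j1 resid std 0.626
all
n 95 G 0.330 drag 0.342 bottom 39.7 +- 2.8  rms/sig 2.28
n 95 G 0.281 drag 0.342 bottom 39.8 +- 3.3  rms/sig 2.27
late only
n 73 G 0.261 drag 0.344 bottom 40.0 +- 3.7  rms/sig 2.54
n 73 G 0.264 drag 0.344 bottom 40.0 +- 3.6  rms/sig 2.54
sens free M-B: [-0.019, -0.004] visc [4.08 1.4  1.31 1.35] [5.18] j1 resid std 0.630
all
n 95 G 0.371 drag 0.345 bottom 41.7 +- 2.6  rms/sig 2.30
n 95 G 0.291 drag 0.345 bottom 42.3 +- 3.2  rms/sig 2.29
late only
n 73 G 0.346 drag 0.346 bottom 42.1 +- 2.9  rms/sig 2.58
n 73 G 0.276 drag 0.347 bottom 42.8 +- 3.5  rms/sig 2.56
```

Call:
move_arm --commands "-0.1 0.05 -1 0.4 1.9 0.1 0;-0.1 0.1 -2 0.4 3.8 0.1 0;-0.1 0.1 -2 0.3 3.8 0.1 0"

```text
t: 25.57
tool_pos: [0.5075, 0.1521, 0.2274]
orientation: [-0.459, 1.495, -0.047]
ft_force: [-0.7, -0.4, -4.3]
grip_width: 0.0346
```

```bash
python3 l.py 3 -1
```

```text
lean 18.8 c 108.6 -1.1 0.7 Fu -0.8 t 25.6 fix wx -0.92 wy 0.13
```

Call:
move_arm --commands "-0.1 0.1 -2 0.3 3.9 0.1 0"

```text
t: 25.65
tool_pos: [0.5066, 0.1559, 0.2261]
orientation: [-0.488, 1.487, -0.076]
ft_force: [-0.6, -2.1, -2.9]
grip_width: 0.0346
```

```bash
python3 l.py 3 -1
```

```text
lean 20.9 c 108.7 -1.2 0.7 Fu -1.1 t 25.6 fix wx -0.85 wy 0.06
```

Call:
move_arm --commands "0 0 -2 0.3 3.9 0 0"

```text
t: 25.73
tool_pos: [0.5055, 0.1595, 0.2246]
orientation: [-0.517, 1.477, -0.105]
ft_force: [-0.7, -1.3, -3.1]
grip_width: 0.0352
```

```bash
python3 l.py 3 -1
```

```text
lean 23.1 c 108.8 -1.1 0.7 Fu -1.1 t 25.7 fix wx -0.86 wy 0.09
```

Call:
move_arm --commands "0 0 -2 0.3 3.9 0 0"

```text
t: 25.82
tool_pos: [0.5044, 0.1632, 0.223]
orientation: [-0.545, 1.466, -0.135]
ft_force: [0.3, -1.0, -2.8]
grip_width: 0.0349
```

```bash
python3 l.py 3 -1
```

```text
lean 25.3 c 108.9 -1.0 0.6 Fu 0.0 t 25.8 fix wx -0.86 wy 0.12
```

Call:
move_arm --commands "0 0 -2 0.3 3.9 0 0"

```text
t: 25.9
tool_pos: [0.5034, 0.1667, 0.2212]
orientation: [-0.573, 1.455, -0.165]
ft_force: [0.1, -1.3, -3.6]
grip_width: 0.0349
```

```bash
python3 l.py 3 -1
```

```text
lean 27.5 c 109.0 -1.0 0.6 Fu -0.3 t 25.9 fix wx -0.87 wy 0.15
```

Call:
move_arm --commands "0 0 -2 0.3 3.9 0 0"

```text
t: 25.98
tool_pos: [0.5023, 0.1703, 0.2193]
orientation: [-0.602, 1.443, -0.195]
ft_force: [1.1, -2.3, -2.9]
grip_width: 0.0347
```

```bash
python3 l.py 3 -1
```

```text
lean 29.7 c 109.1 -0.9 0.6 Fu 0.4 t 26.0 fix wx -0.87 wy 0.18
```

Call:
move_arm --commands "0 0 -2 0.3 3.9 0 0"

```text
t: 26.07
tool_pos: [0.5013, 0.1737, 0.2172]
orientation: [-0.63, 1.431, -0.225]
ft_force: [1.4, -1.5, -3.2]
grip_width: 0.0348
```

```bash
python3 l.py 3 -1
```

```text
lean 31.9 c 109.2 -0.9 0.5 Fu 0.9 t 26.1 fix wx -0.88 wy 0.21
```

Call:
move_arm --commands "0 0 -2 0.3 3.9 0 0"

```text
t: 26.15
tool_pos: [0.5003, 0.177, 0.215]
orientation: [-0.658, 1.419, -0.255]
ft_force: [2.1, -1.4, -3.0]
grip_width: 0.0348
```

```bash
python3 l.py 3 -1
```

```text
lean 34.2 c 109.3 -0.7 0.5 Fu 1.6 t 26.1 fix wx -0.89 wy 0.24
```

Call:
move_arm --commands "0 0 -2 0.3 3.9 0 0"

```text
t: 26.23
tool_pos: [0.4993, 0.1803, 0.2126]
orientation: [-0.686, 1.406, -0.285]
ft_force: [1.9, -0.8, -2.6]
grip_width: 0.0347
```

```bash
python3 l.py 3 -1; for k in .155 .165; do python3 est.py $k; done
```

```text
lean 36.4 c 109.3 -0.7 0.5 Fu 1.6 t 26.2 fix wx -0.90 wy 0.27
sens free M-B: [-0.019, -0.004] visc [4.08 1.38 1.26 1.35] [5.24] j1 resid std 0.609
all
n 104 G 0.329 drag 0.343 bottom 39.3 +- 2.7  rms/sig 2.19
n 104 G 0.282 drag 0.343 bottom 39.6 +- 3.1  rms/sig 2.18
late only
n 82 G 0.265 drag 0.345 bottom 39.8 +- 3.4  rms/sig 2.41
n 82 G 0.265 drag 0.345 bottom 39.8 +- 3.4  rms/sig 2.41
sens free M-B: [-0.019, -0.004] visc [4.08 1.39 1.31 1.35] [5.23] j1 resid std 0.613
all
n 104 G 0.369 drag 0.347 bottom 41.1 +- 2.4  rms/sig 2.21
n 104 G 0.292 drag 0.346 bottom 41.9 +- 3.1  rms/sig 2.20
late only
n 82 G 0.345 drag 0.347 bottom 41.5 +- 2.7  rms/sig 2.44
n 82 G 0.277 drag 0.347 bottom 42.5 +- 3.3  rms/sig 2.43
```

Call:
move_arm --commands "0 0 -2 0.2 3.9 0 0;0 0 -1 0.1 1.9 0 0;0 0 -0.4 0 0.7 0 0;0 0 0 0 0 0 0;0 0 0 0 0 0 0;0 0 0 0 0 0 0;0 0 0 0 0 0 0;0 0 0 0 0 0 0"

```text
t: 26.9
tool_pos: [0.4975, 0.1862, 0.208]
orientation: [-0.736, 1.382, -0.337]
ft_force: [2.4, -0.1, -2.9]
grip_width: 0.0352
```

```bash
python3 s.py; python3 - <<'E'
from h import *
for n in ("top","scene"):
    im=cams.grab_frame(n)[:,:,::-1]; cv2.imwrite(f"pics/{n}9.png",im)
for i in range(6): cams.grab_frame("top")
E
python3 s.py
```

```text
t 26.90 lean 40.30 C in tool mm [109.5  -0.9   0.4] zerr tool(y,x).u 0.015 0.007 F [ 2.44 -0.14 -2.85] M [0.533 1.373 0.115] tau_u(Fxr) -0.136 tau+M 0.759 Fuvz [ 2.3  -0.81 -2.85] w 0.0352
 pos [0.4975 0.1862 0.208 ] q [-0.92  0.55  0.24  1.88  0.58  1.1  -0.8 ] qd 0.006
fix wx -0.87 wy 0.37 dz after fix 1.1
t 27.30 lean 40.34 C in tool mm [109.5  -0.8   0.4] zerr tool(y,x).u 0.015 0.006 F [ 3.33 -0.04 -3.86] M [0.583 1.419 0.106] tau_u(Fxr) -0.196 tau+M 0.759 Fuvz [ 3.19 -0.96 -3.86] w 0.0349
 pos [0.4975 0.1862 0.208 ] q [-0.92  0.55  0.24  1.88  0.58  1.1  -0.8 ] qd 0.003
fix wx -0.87 wy 0.37 dz after fix 1.1
```

View pics/scene9.png

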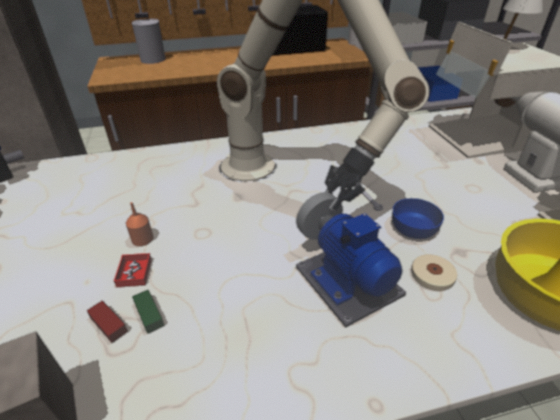

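View pics/top9.png

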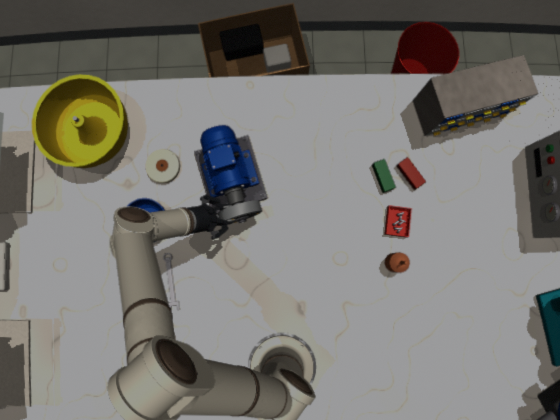

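The pictures show the drum held at its upper left (scene around (335,200), top around (235,208)). The bystanders sit at the same pixels as at the start: cover (417,218), buff (434,271) and tray (133,269) in the scene view. The drum is at rest and the angle matches the estimate, so I am handing in.

```bash
python3 -c "
from bench import arm
arm.job_done()"
```

```text
the job is handed in; nothing more can be done
```

I turned the drum through about 190° over three grips and worked out the heavy side from the torque it put on the hand. I then brought that side to my estimate of straight down and handed the job in, still gripping the drum at rest with a 100 N squeeze, at about 27 s.

- **Heavy side:** the turning torque, corrected for the weight of the hand, was fitted with drag and lead pull. The fitted drag was 0.34 N m, as given, and the pull about 0.28 N m. The fitted bottom came out at 39 to 42.5° of hand lean, depending on the assumed sensor position and data set. The drum is held at 40.3°, with an uncertainty of about ±3 to 4°.
- **Last checks:** joint speeds were below 0.01 rad/s, and the wrist force was about 5 N. The bystanders I could see look unmoved in the two final pictures.
- **What disagreed:**
    - The force readings were noisy. Residuals were about twice the noise I assumed.
    - Without the given limits on the pull, the fit over all data gave a pull of 0.33 to 0.37 N m, above the stated range. The bottom angle hardly changed.
    - Near the end of the second grip there was one force spike. The two grips are combined assuming the drum did not slip then, and I did not check that with a camera.

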